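# Key the valve stem and push on its lever handle

### The arm

A 6-joint arm with a two-finger parallel gripper is mounted at the origin on the work surface. World frame = base frame: x ahead of the robot, y to its left, z up, the work surface at z = 0. Lengths are in m, angles in rad, forces in N, time in s.
With the tool pointing down it reaches from about 0.325 to 0.775 m from the base axis. Payload 9.3 kg.
Tool frame: the origin (TCP) lies midway between the tips of the shut fingers; the grasp point (between the pads) lies 19 mm behind it (env.hold_point_z is the distance from the TCP to the grasp point, in m); z points along the fingers, y is the direction in which the jaws open and shut (so a half turn about z gives the same grasp; the last joint's range is limited). The gripper opens to 85 mm and grips with 20 to 120 N. Pads are 22 mm wide; open, the fingers measure 114 mm over their backs; the gripper's body (76 mm by 85 mm) begins 54 mm behind the grasp point. The pads swing forward as they close: fully open they stand 13 mm farther back than shut.
Start: joints at [1.181, 0.259, 0.021, 1.334, 0, 1.418], TCP at [0.129, 0.535, 0.231] pointing down, gripper open.
Joint ranges: [-3.04, 3.04], [-0.91, 1.82], [-1.04, 1.36], [-1.92, 1.95], [-1.52, 1.45], [-3.14, 3.14]. Speed limits (rad/s): [2.22, 2.22, 2.79, 3.14, 3.14, 3.14].

### API

Orientations are given as [roll, pitch, yaw] about the fixed x, y, z axes, in that order (R = Rz(yaw) Ry(pitch) Rx(roll)).
In Python, from workcell import get_obs, grab_frame, get_calibration, env gives the robot as it stands.
- The arm moves only by the tool arm_command, never from a script. Its argument "rows" is a list of rows, each a list of 5 numbers: the closure, from -1 (fully open) to 1 (shut), then the shift along the tool's x, y, z in m, then the turn about the tool's z in rad. A call has 1 to 10 rows; each row is the pose to reach, as a shift and turn from the pose commanded when the call began, along the tool's axes at that moment; what a row does not reach only later rows make up. A row lasts 1/12 s, in which the tool goes at most 41.7 mm and 7.16 degrees, less where a joint would pass 70% of its speed; a pose out of reach is approached as far as the arm can. A call with a gripper value outside its range is refused whole. The fingers move at their own pace and stop on an object; the grip force is fixed at half the most. Time passes only in rows, so rows that repeat a pose let the fingers close. It gives the time, the measured TCP pose, the force and the opening at its end, in the units of the state.
- get_obs(): the state, without advancing time (a new reading comes with each control period).
- grab_frame(name): name is "scene" or "top"; returns the picture (384x512x3 uint8, red, green, blue); there is no depth.
- get_calibration(name): a dict with "fovy" (degrees; the focal length in pixels is half the picture's height over the tangent of half this angle, whatever the lens; pixels are square), "cx", "cy" (the principal point, pixels), "position" and "orientation" of the camera in the world. Camera axes: x right, y down, z forward; pixel columns grow to the right and rows downward; lengths in m; the calibration is good to about 2 mm. A picture is of the moment at which its call begins. get_calibration takes no time and is no camera call.
- env.job_done(): hands the job in, once; it reports no verdict.
The state is a dict: "clock": time; "joint_pos": joint angles; "joint_velocities": joint speeds; "tau": joint torques, N m; "ee_pos": TCP position; "tcp_rot": TCP orientation; "contact_force": force on the tool from outside, world axes, zero at the start; "wrist_torque": the same for the moment, N m; "gripper_width": opening from 0.0 (shut) to 1.0 (fully open).
Only numpy, scipy, OpenCV 4.12 (cv2) and the standard library are available. Lean on these libraries where they do the work, as an engineer would, in place of code of your own. Each camera call takes 0.05 s, during which the arm holds its last target.

### The job

Finish the valve on the welding table: drop the brass key from the red block down into the slot in the side of the valve's stem until it stands on the bottom, let go of it, then slide the blue lever handle onto the stem with its keyway over the key, pressing gently but firmly until the hub sits fully home on the shoulder. Then let go, and do not knock over or shift the other things on the table or force any part.

Things in the scene. Friction and masses are not known exactly. Their poses are not given: they have to be found in the camera images.
- stem_axis (a point): On the axis of the valve's upright steel stem, at the shoulder (top of its 50 mm collar), 107 mm above the table; z up, x the way the stem's slot nominally faces. STEM AND COLLAR TOGETHER MAY BE TURNED up to 0.7 rad either way; this pose does not show it: look or feel for the slot. They turn stiffly (1.5 N m). Forcing fails: over 40 N between key and valve or 60 N between handle and valve.
- stem_top (a point): On the same axis at the stem's top, 30 mm above the shoulder; the stem is 30 mm in diameter. The slot down its side is 11.6 mm wide, open at the top and outward, its floor 9.4 mm from the axis. Below the shoulder it goes on as a closed pocket in the collar, 18 mm deep, 9.4 to 20.6 mm from the axis (flared to 22 at the top). Orientation as stem_axis.
- plunger (a point): On the same axis, 22 mm above the shoulder: the height of a small spring plunger that sticks 3 mm out of the stem opposite the slot. It drags on the hub's bore: the hub does not fall home by its weight but needs some 5 to 15 N of pressing. Orientation as stem_axis.
- valve_base (a point): Underside centre of the valve, on the table below the stem; fixed. Blue base 100 x 90 x 30 mm, round body 68 mm in diameter, pipe along y, 90 mm to either side, its fittings' tops 77 mm above the table. Orientation as stem_axis.
- key_mid (a point): Centre of the brass key, a square bar 10 x 10 x 50 mm, 40 g, upright, z along its length. At the start it stands in a pocket of the red block and rises 32 mm above it. Seated in the stem, its centre is 15 mm from the stem's axis and 7 mm above the shoulder, so it sticks out of the stem's side by 5 mm and above its top by 2 mm.
- handle_hub (a point): Middle of the lever handle's steel hub (54 mm in diameter, 36 mm high, with two flats 50 mm apart facing y and -y), on its bore's axis 18 mm over its underside; z up, x along the lever. 0.22 to 0.45 kg. It lies underside down on the table. Fully home, this point is 18 mm above the shoulder and x points to the key.
- keyway (a point): On the hub, at the mouth of its keyway in the underside, 19 mm from the bore's axis towards the lever. Upright through bore 32 mm in diameter; keyway 12 mm wide, its floor 22 mm from the axis, through the full height; both chamfered 1.8 mm at the underside. Orientation as handle_hub.
- lever_end (a point): Outer end of the blue lever, 126 mm from the bore's axis; the lever is 24 mm wide and lies 23 to 35 mm above the hub's underside. Orientation as handle_hub.
- block: Red block 100 x 44 x 30 mm (x, y, z), fixed to the table; origin under its centre. Two square pockets, 11.6 mm wide and 18 mm deep, at 26 mm to either side of its centre along its x; one holds the key, the other a steel dowel pin, the same height (which is which varies).
- pin: Bystander: dark steel dowel pin, 10 mm in diameter and 50 mm long, standing in the other pocket; origin at its foot.
- level: Bystander: spirit level 24 x 280 x 44 mm; origin under its centre.
- angle_iron: Bystander: angle-iron offcut 50 x 130 x 50 mm; origin under its centre.
- nut: Bystander: round lock nut 36 mm in diameter, 16 mm high; origin under its centre.
- tube: Bystander: square-tube offcut 40 x 140 x 40 mm; origin under its centre.
- spanner: Bystander: spanner about 180 mm long, lying flat; origin under its middle.
- coupling: Bystander: brass pipe coupling 48 mm in diameter, 40 mm high; origin under its centre.
Mind the look-alikes: they are no part of the job. What is shaped like the part that bears handle_hub but purple is not meant.

How it is judged:
On the way:
1. the key stands on the bottom of the stem's slot, upright and let go, with the handle not yet on the stem (horizontal distance between key_mid and stem_axis between 0.0125 and 0.0178 m and z of key_mid in the frame of stem_axis between 0.004 and 0.0095 m and angle between the z axis of key_mid and the z axis of stem_axis, either way round below 0.09 rad and contact force between the fingers and key below 0.2 N and horizontal distance between handle_hub and stem_axis above 0.06 m), for 0.2 s.
At the end, for the whole second after the job is handed in: Key upright (0.09 rad) on the bottom of the slot (centre 12.5 to 17.8 mm from the stem axis, 4 to 9.5 mm above the shoulder); hub over it on the shoulder (axes within 3 mm, within 2.5 mm of home, level within 0.07 rad), at rest and released (horizontal distance between key_mid and stem_axis between 0.0125 and 0.0178 m and z of key_mid in the frame of stem_axis between 0.004 and 0.0095 m and angle between the z axis of key_mid and the z axis of stem_axis, either way round below 0.09 rad and horizontal distance between handle_hub and stem_axis below 0.003 m and z of handle_hub in the frame of stem_axis between 0.015 and 0.0205 m and angle between handle_hub's own z axis and vertical below 0.07 rad and linear speed of handle below 0.02 m/s); the robot touches nothing.
It fails at once if the key (over 40 N) or the handle (over 60 N) is forced against the valve (contact force between handle and valve above 60 N or contact force between key and valve above 40 N).
It fails at once if a bystander is shifted by more than 30 mm (distance of any of pin, level, angle_iron, nut, tube, spanner, coupling from where it was at the start of the episode above 0.03 m).
It also fails if it takes over 72 s, if anything falls off the work surface, if the arm or the gripper's body presses on something with over 40 N, if the wrist force passes 120 N, or if a joint passes its speed limit or range.

## Working session

There is one attempt and no reset: what is moved stays moved. The work goes in short steps, Python scripts to look and compute and a tool call to move; the robot and the scene stay as the last step left them, time stands still between calls to the robot, and variables do not carry over. Pictures are saved under pics/ and viewed, and the job is handed in when it is done.

Besides the shell and the picture viewer there is one more tool, called after "Call:" as name([rows], argument=value, ...), one row to a line, values as JSON. arm_command: Moves the arm, as the interface text tells. Its arguments: {"type":"object","properties":{"rows":{"type":"array"}},"required":["rows"]}

```bash
mkdir -p pics; ls
python3 - <<'E'
from workcell import get_obs, grab_frame, get_calibration, env
import cv2
print(get_obs()); print(env.hold_point_z)
for n in("scene","top"):
    print(n,get_calibration(n))
    f=grab_frame(n); cv2.imwrite(f"pics/{n}0.png",cv2.resize(f[:,:,::-1],(800,600),interpolation=cv2.INTER_CUBIC)); cv2.imwrite(f"pics/{n}0_raw.png",f[:,:,::-1])
E
```

```text
pics
{'clock': 0.0, 'joint_pos': array([1.18142418e+00, 2.59195509e-01, 2.07589910e-02, 1.33370460e+00,
       2.74848672e-05, 1.41820607e+00]), 'joint_velocities': array([ 8.32794682e-05, -1.92412604e-03, -1.92664050e-03, -1.02255502e-03,
        2.96470639e-04,  2.09922601e-03]), 'tau': array([ 1.07804579e-03, -5.55645525e+01,  3.44524097e+01,  1.35933881e-02,
        5.33091224e-05, -2.85464921e-06]), 'ee_pos': array([0.12889966, 0.53439207, 0.23066328]), 'tcp_rot': array([-3.14026766e+00, -2.31572817e-04,  2.90481059e+00]), 'contact_force': array([-0.05093559,  0.56097348, -0.50853386]), 'wrist_torque': array([-0.00366375,  0.00375194,  0.00871634]), 'gripper_width': 1.0050108268826066}
0.0187
scene {'fovy': 44.4963469469437, 'cx': 252.94349128199426, 'cy': 195.25820584783096, 'position': array([1.51466137, 0.39849382, 0.89006204]), 'orientation': array([-2.2078192 ,  0.02054974,  1.91148885])}
top {'fovy': 56.330446454876096, 'cx': 255.35981139339788, 'cy': 194.3787644384279, 'position': array([0.3936984 , 0.01872813, 1.09169111]), 'orientation': array([-3.02962031,  0.00604826, -1.59367496])}
```

View pics/top0.png

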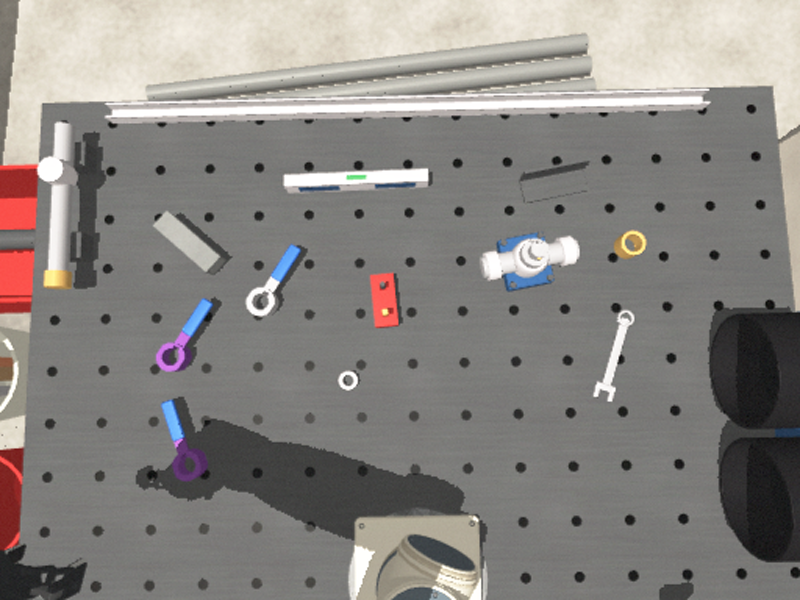

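View pics/scene0.png

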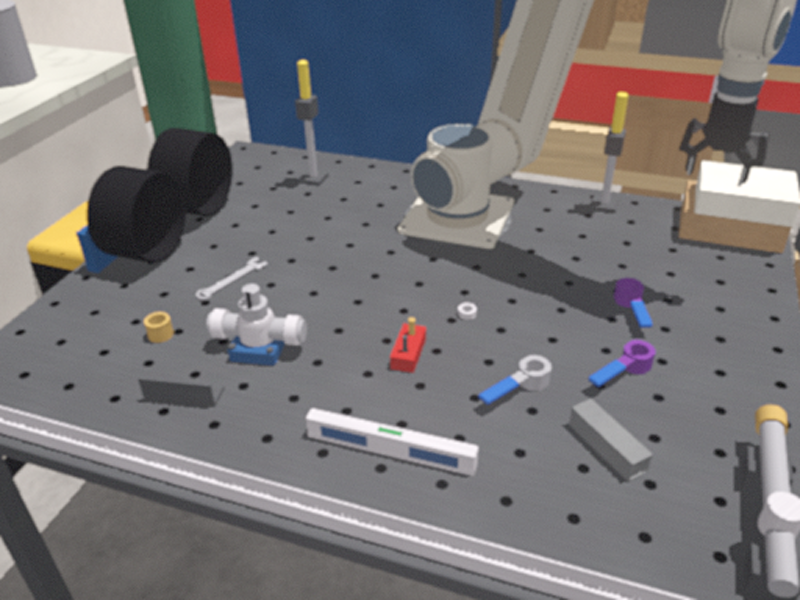

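The top view shows the valve at about (530,258), the red block at (385,300) with the brass key at (386,312), the steel-hub blue handle at (262,302), and the purple look-alikes to its lower left. Next I'll zoom in and measure.

```bash
cat > h.py <<'E'
import numpy as np, cv2
from scipy.spatial.transform import Rotation as R
from workcell import get_obs, grab_frame, get_calibration, env
def cam(n):
    c=get_calibration(n); f=192/np.tan(np.radians(c['fovy']/2))
    return f,c['cx'],c['cy'],np.array(c['position']),R.from_euler('xyz',c['orientation']).as_matrix()
def proj(n,P):
    f,cx,cy,p,M=cam(n); q=(np.atleast_2d(P)-p)@M
    return np.c_[cx+f*q[:,0]/q[:,2],cy+f*q[:,1]/q[:,2]]
def toz(n,uv,z):
    f,cx,cy,p,M=cam(n); d=M@np.array([(uv[0]-cx)/f,(uv[1]-cy)/f,1]); return p+d*(z-p[2])/d[2]
def crop(img,x0,y0,w,h,s,out):
    c=cv2.resize(img[y0:y0+h,x0:x0+w],None,fx=s,fy=s,interpolation=cv2.INTER_CUBIC); cv2.imwrite(out,c)
E
python3 - <<'E'
from h import *
t=cv2.imread('pics/top0_raw.png'); s=cv2.imread('pics/scene0_raw.png')
def strip(lst,out):
    cv2.imwrite(out,np.hstack([cv2.resize(im[y:y+h,x:x+w],(400,400),interpolation=cv2.INTER_CUBIC) for im,x,y,w,h in lst]))
strip([(t,305,135,70,70),(s,125,170,70,70)],'pics/valve.png')
strip([(t,225,165,50,50),(s,235,190,50,50)],'pics/block.png')
strip([(t,145,150,60,60),(s,300,210,60,60)],'pics/handle.png')
E
```

```text
(no output)
```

View pics/valve.png

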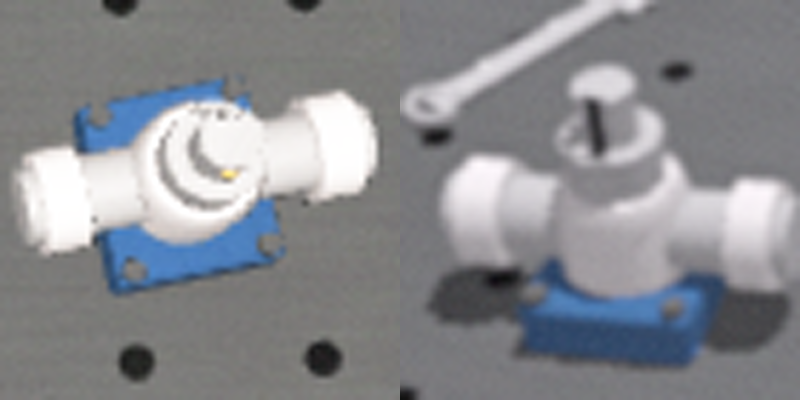

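View pics/block.png

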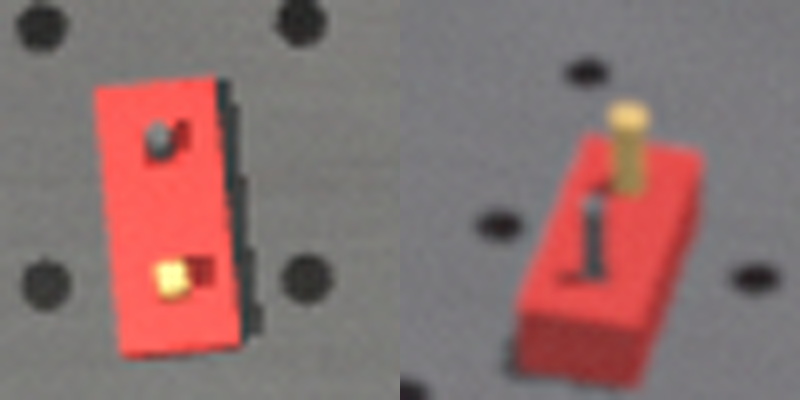

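View pics/handle.png

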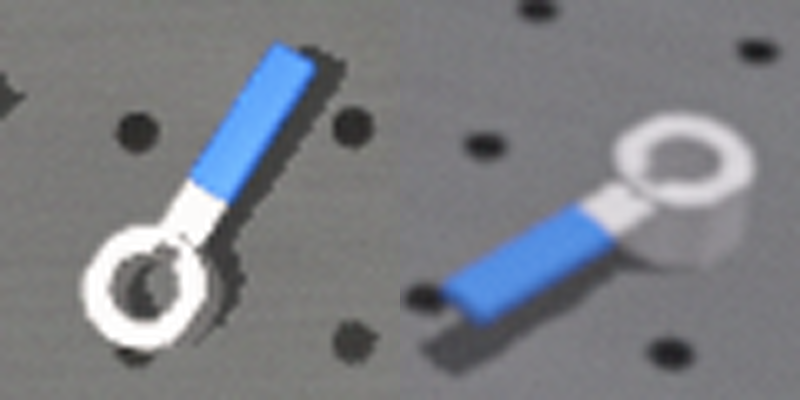

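Run:
```python
from h import *
np.set_printoptions(precision=4,suppress=True)
def px(c,x0,y0,s): return (x0+(c[0]+.5)/s-.5,y0+(c[1]+.5)/s-.5)
# block
for c in [(94,88),(216,77),(243,348),(121,356)]: print('blk top',toz('top',px(c,225,165,8),.03))
print('key top',toz('top',px((172,277),225,165,8),.062))
print('key scene',toz('scene',px((628-400,117),235,190,8),.062))
print('pin top',toz('top',px((159,140),225,165,8),.062))
for c in [(118,356-9),(0,0)]: pass
print('stem top',toz('top',px((228,140),305,135,400/70),.137))
print('stem scene',toz('scene',px((603-400,84),125,170,400/70),.137))
print('plunger',toz('top',px((229,174),305,135,400/70),.129))
for c in [(75,108),(283,255),(115,293)]: print('base',toz('top',px(c,305,135,400/70),.03))
k=400/60
print('hub',toz('top',px((145,287),145,150,k),.036), 'bore')
print('hub sc',toz('scene',px((684-400,159),300,210,k),.036))
for c in [(277,40),(317,68)]: print('lever end',toz('top',px(c,145,150,k),.035))
for c in [(440-400,292),(482-400,326)]: print('lever end sc',toz('scene',px(c,300,210,k),.035))
print(proj('top',[[0,0,0]]))
```

```text
blk top [0.5713 0.0782 0.03  ]
blk top [0.5744 0.0324 0.03  ]
blk top [0.4724 0.0246 0.03  ]
blk top [0.4705 0.0699 0.03  ]
key top [0.4963 0.0494 0.062 ]
key scene [0.4972 0.0508 0.062 ]
pin top [0.5463 0.0532 0.062 ]
stem top [ 0.5915 -0.2212  0.137 ]
stem scene [ 0.5918 -0.2215  0.137 ]
plunger [ 0.5767 -0.2228  0.129 ]
base [ 0.6328 -0.1684  0.03  ]
base [ 0.5518 -0.2737  0.03  ]
base [ 0.5339 -0.1851  0.03  ]
hub [0.524  0.2865 0.036 ] bore
hub sc [0.5228 0.2878 0.036 ]
lever end [0.6349 0.2277 0.035 ]
lever end [0.6216 0.2097 0.035 ]
lever end sc [0.6296 0.2122 0.035 ]
lever end sc [0.6429 0.2323 0.035 ]
[[267.1894 371.026 ]]
```

```bash
cat > ov.py <<'E'
from h import *
def circ(c,r,z,n=48):
    a=np.linspace(0,2*np.pi,n); return np.c_[c[0]+r*np.cos(a),c[1]+r*np.sin(a),0*a+z]
def loc(c,yaw,pts):
    pts=np.atleast_2d(np.array(pts,float)); co,s=np.cos(yaw),np.sin(yaw)
    return np.c_[c[0]+co*pts[:,0]-s*pts[:,1],c[1]+s*pts[:,0]+co*pts[:,1],pts[:,2]]
def panel(raw,n,x0,y0,w,size,lines):
    s=size/w; im=cv2.resize(raw[y0:y0+w,x0:x0+w],(size,size),interpolation=cv2.INTER_CUBIC); plain=im.copy()
    for P,col in lines:
        q=proj(n,P); q=np.c_[(q[:,0]-x0+.5)*s-.5,(q[:,1]-y0+.5)*s-.5]
        cv2.polylines(im,[np.round(q*8).astype(np.int32)],False,col,1,cv2.LINE_AA,3)
    return im,plain
def slotlines(c,yaw,col=(0,0,255)):
    L=[(circ(c,.015,.137),(0,200,0)),(circ(c,.025,.107),(200,0,200))]
    x=np.sqrt(.015**2-.0058**2)
    L+=[(loc(c,yaw,[[x,-.0058,.107],[x,-.0058,.137],[.0094,-.0058,.137],[.0094,.0058,.137],[x,.0058,.137],[x,.0058,.107]]),col)]
    L+=[(loc(c,yaw,[[.022,-.0058,.107],[.022,.0058,.107],[.0094,.0058,.107],[.0094,-.0058,.107],[.022,-.0058,.107]]),col)]
    L+=[(loc(c,yaw,[[-.015,0,.129],[-.018,0,.129]]),(255,0,0))]
    return L
E
python3 - <<'E'
from ov import *
t=cv2.imread('pics/top0_raw.png'); s=cv2.imread('pics/scene0_raw.png')
c=(.5917,-.2213)
rows=[]
for yaw in (0.1,0.3):
    L=slotlines(c,yaw)
    a,p=panel(t,'top',325,140,36,390,L); b,q=panel(s,'scene',142,175,36,390,L)
    rows.append(np.hstack([a,b]))
cv2.imwrite('pics/slot1.png',cv2.resize(np.vstack(rows),None,fx=.76,fy=.76,interpolation=cv2.INTER_AREA))
cv2.imwrite('pics/slot1p.png',np.hstack([p,q]))
E
```

```text
(no output)
```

View pics/slot1.png

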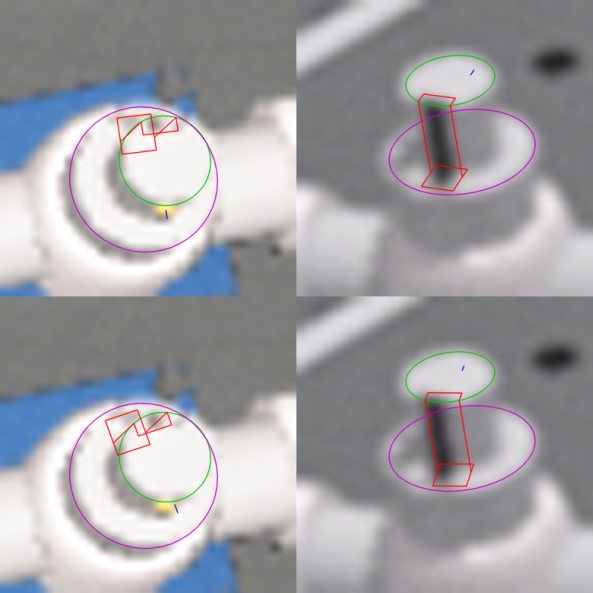

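View pics/slot1p.png

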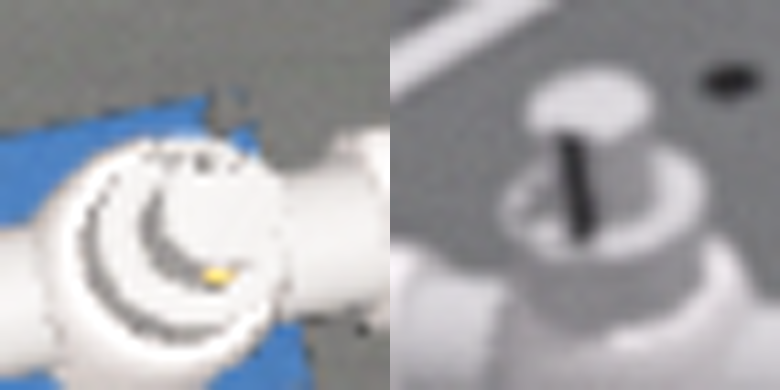

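Both views agree: the stem is at about (0.5917,−0.2213), the slot yaw is about 0.1, and the key is at about (0.4966,0.0498) with the block yaw about 0.08. I'll go above the key first.

```bash
cat >> h.py <<'E'
def delta(target,yaw):
    o=get_obs(); M=R.from_euler('xyz',o['tcp_rot']).as_matrix()
    M0=R.from_euler('xyz',[np.pi,0,o['tcp_rot'][2]]).as_matrix()
    d=M0.T@(np.array(target)-o['ee_pos']); t=-((yaw-o['tcp_rot'][2]+np.pi)%(2*np.pi)-np.pi)
    print('t',round(o['clock'],2),'shift',np.round(d,4),'turn',round(t,4),'ee',np.round(o['ee_pos'],4),'rpy',np.round(o['tcp_rot'],4),'F',np.round(o['contact_force'],2),'g',round(o['gripper_width'],3))
E
python3 -c "
from h import *
delta([.4966,.0498,.13],3.222)"
```

```text
t 0.1 shift [-0.4711 -0.3848  0.1007] turn -0.3172 ee [0.1289 0.5344 0.2307] rpy [-3.1404e+00 -2.0000e-04  2.9048e+00] F [-0.02 -0.14  0.11] g 0.999
```

Call:
arm_command([
  [0,-0.236,-0.192,0.05,-0.16],
  [0,-0.236,-0.192,0.05,-0.16],
  [0,-0.236,-0.192,0.05,-0.16],
  [0,-0.236,-0.192,0.05,-0.16],
  [0,-0.4711,-0.3848,0.1007,-0.3172],
  [0,-0.4711,-0.3848,0.1007,-0.3172],
  [0,-0.4711,-0.3848,0.1007,-0.3172],
  [0,-0.4711,-0.3848,0.1007,-0.3172],
  [0,-0.4711,-0.3848,0.1007,-0.3172],
  [0,-0.4711,-0.3848,0.1007,-0.3172],
])

```text
clock: 0.93
ee_pos: [0.3735, 0.2119, 0.1644]
tcp_rot: [3.142, 0.0, -3.061]
contact_force: [1.0, 0.2, -0.6]
gripper_width: 0.496
```

Call:
arm_command([
  [0,0,0,0,0],
  [0,0,0,0,0],
])

```text
clock: 1.1
ee_pos: [0.3738, 0.2117, 0.1641]
tcp_rot: [-3.141, -0.001, -3.066]
contact_force: [-0.4, 0.3, 0.3]
gripper_width: 0.497
```

```bash
python3 -c "
from h import *
delta([.4966,.0498,.13],3.222)"
```

```text
t 1.1 shift [-0.1103 -0.1707  0.0341] turn -0.0052 ee [0.3738 0.2117 0.1641] rpy [-3.1413e+00 -1.4000e-03 -3.0664e+00] F [-0.36  0.34  0.27] g 0.497
```

Call:
arm_command([
  [0,-0.11,-0.17,0.034,-0.005],
  [0,-0.11,-0.17,0.034,-0.005],
  [0,-0.11,-0.17,0.034,-0.005],
  [0,-0.11,-0.17,0.034,-0.005],
  [0,-0.11,-0.17,0.034,-0.005],
  [0,-0.11,-0.17,0.034,-0.005],
  [0,-0.11,-0.17,0.034,-0.005],
  [0,-0.11,-0.17,0.034,-0.005],
])

```text
clock: 1.77
ee_pos: [0.4956, 0.0542, 0.1305]
tcp_rot: [3.141, -0.001, -3.055]
contact_force: [-0.9, -0.5, 0.5]
gripper_width: 0.502
```

Run:
```python
from ov import *
delta([.4966,.0498,.05],3.222)
t=grab_frame('top')[:,:,::-1]; s=grab_frame('scene')[:,:,::-1]
cv2.imwrite('pics/t1.png',t);cv2.imwrite('pics/s1.png',s)
o=get_obs(); p=o['ee_pos']
L=[(np.array([p,p+[0,0,.15]]),(0,0,255))]
u=proj('top',p)[0]; v=proj('scene',p)[0]
a,_=panel(t,'top',int(u[0])-35,int(u[1])-35,70,390,L); b,_=panel(s,'scene',int(v[0])-35,int(v[1])-35,70,390,L)
cv2.imwrite('pics/k1.png',np.hstack([a,b]))
```

```text
t 1.77 shift [-0.0006 -0.0044  0.0805] turn 0.0058 ee [0.4956 0.0542 0.1305] rpy [ 3.1411e+00 -1.0000e-03 -3.0554e+00] F [-0.88 -0.53  0.52] g 0.502
```

View pics/k1.png

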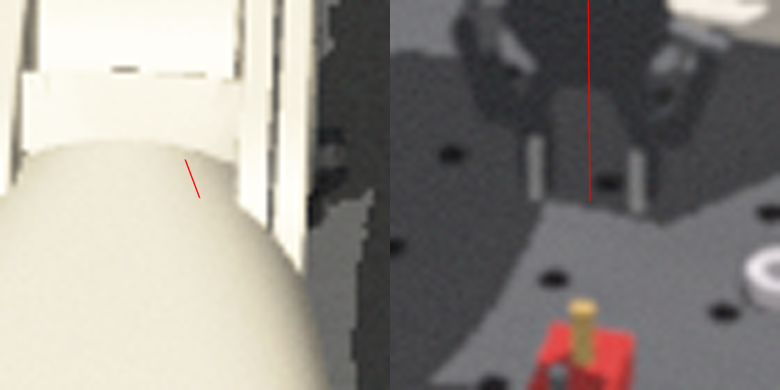

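The arm hides the key in the top view. In the scene view the TCP line at (590,200) sits centrally between the pads, above the key at (583,310). Descending.

Call:
arm_command([
  [0,0,-0.0,0.04,0.0],
  [0,0,0,0.06,0.0],
  [0,0,0,0.06,0],
  [0,0,0,0.06,0],
])

```text
clock: 2.2
ee_pos: [0.4953, 0.0542, 0.0709]
tcp_rot: [3.141, -0.001, -3.054]
contact_force: [0.1, 0.5, -0.1]
gripper_width: 0.501
```

Run:
```python
from ov import *
delta([.4966,.0498,.05],3.222)
```

```text
t 2.2 shift [-0.0009 -0.0045  0.0209] turn 0.0068 ee [0.4953 0.0542 0.0709] rpy [ 3.1413e+00 -1.4000e-03 -3.0544e+00] F [ 0.08  0.46 -0.06] g 0.501
```

Call:
arm_command([
  [0,-0.001,-0.0045,0.005,0.007],
  [0,-0.001,-0.0045,0.0209,0.007],
  [0,-0.001,-0.0045,0.0209,0.007],
  [0,-0.001,-0.0045,0.0209,0.007],
  [0,-0.001,-0.0045,0.0209,0.007],
])

```text
clock: 2.62
ee_pos: [0.4981, 0.0487, 0.0509]
tcp_rot: [-3.141, 0.001, -3.063]
contact_force: [-0.5, -0.1, 0.5]
gripper_width: 0.499
```

Run:
```python
from ov import *
delta([.4966,.0498,.05],3.222)
s=grab_frame('scene')[:,:,::-1]
p=get_obs()['ee_pos'];v=proj('scene',p)[0]
b,_=panel(s,'scene',int(v[0])-20,int(v[1])-25,40,500,[])
cv2.imwrite('pics/k2.png',b)
```

```text
t 2.62 shift [0.0015 0.0012 0.0009] turn -0.002 ee [0.4981 0.0487 0.0509] rpy [-3.1414e+00  1.3000e-03 -3.0632e+00] F [-0.47 -0.13  0.46] g 0.499
```

View pics/k2.png

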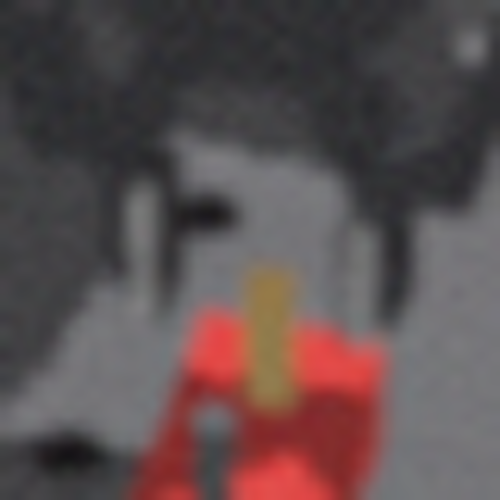

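Run:
```python
from ov import *
s=grab_frame('scene')[:,:,::-1]
o=get_obs();p=o['ee_pos'];v=proj('scene',p)[0];y=o['tcp_rot'][2]
L=[]
for sg in(1,-1):
    q=[[ .011,sg*.0212,p[2]+.006],[.011,sg*.0212,p[2]+.04],[-.011,sg*.0212,p[2]+.04],[-.011,sg*.0212,p[2]+.006],[.011,sg*.0212,p[2]+.006]]
    L.append((loc(p,y,q),(0,0,255)))
a=.005
for z in(.03,.062): L.append((loc((.4966,.0498),.08,[[a,a,z],[a,-a,z],[-a,-a,z],[-a,a,z],[a,a,z]]),(255,0,0)))
b,_=panel(s,'scene',int(v[0])-20,int(v[1])-25,40,500,L)
cv2.imwrite('pics/k3.png',b)
```

```text
(no output)
```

View pics/k3.png

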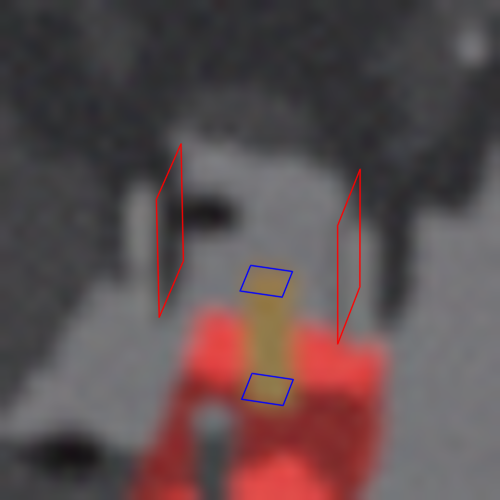

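The pad inner edges at 157 and 345 match the model. The key, centred at 271, is about 1 mm further to +y than I had it. I'll correct by 1.8 mm and close.

Call:
arm_command([
  [0,0.001,0.0018,0.001,0],
  [0,0.001,0.0018,0.001,0],
  [1,0.001,0.0018,0.001,0],
  [1,0.001,0.0018,0.001,0],
  [1,0.001,0.0018,0.001,0],
  [1,0.001,0.0018,0.001,0],
  [1,0.001,0.0018,0.001,0],
  [1,0.001,0.0018,0.001,0],
  [1,0.001,0.0018,0.001,0],
])

```text
clock: 3.47
ee_pos: [0.4966, 0.0504, 0.0489]
tcp_rot: [-3.142, 0.0, -3.063]
contact_force: [-1.2, 0.5, 5.3]
gripper_width: 0.093
```

Run:
```python
from ov import *
delta([.4966,.0498,.05],3.222)
s=grab_frame('scene')[:,:,::-1]
p=get_obs()['ee_pos'];v=proj('scene',p)[0]
b,_=panel(s,'scene',int(v[0])-20,int(v[1])-25,40,500,[])
cv2.imwrite('pics/k4.png',b)
```

```text
t 3.47 shift [ 0.     -0.0006 -0.0011] turn -0.002 ee [0.4966 0.0504 0.0489] rpy [-3.1416e+00  4.0000e-04 -3.0632e+00] F [-1.19  0.53  5.33] g 0.093
```

View pics/k4.png

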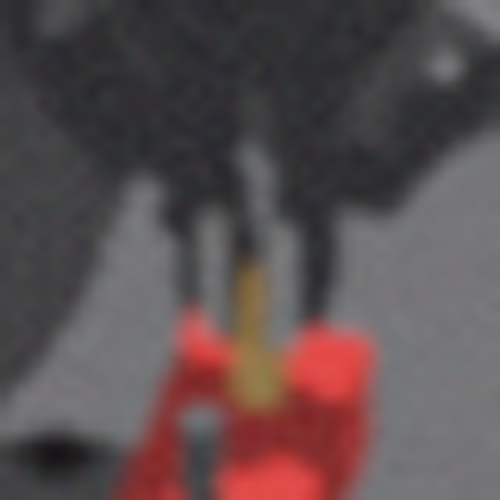

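Call:
arm_command([
  [1,0,0,-0.01,0],
  [1,0,0,-0.04,0],
  [1,0,0,-0.08,0],
  [1,0,0,-0.12,0],
  [1,0,0,-0.15,0],
  [1,0,0,-0.15,0],
])

```text
clock: 4.02
ee_pos: [0.4986, 0.0503, 0.2045]
tcp_rot: [-3.14, 0.008, -3.063]
contact_force: [0.7, 1.3, -1.2]
gripper_width: 0.09
```

Run:
```python
from ov import *
delta([.6069,-.2198,.195],3.2416)
```

```text
t 4.02 shift [-0.0868 -0.2778  0.0095] turn -0.0215 ee [0.4986 0.0503 0.2045] rpy [-3.1403  0.0085 -3.0631] F [ 0.69  1.26 -1.18] g 0.09
```

Call:
arm_command([
  [1,-0.0868,-0.2778,0.004,-0.0215],
  [1,-0.0868,-0.2778,0.004,-0.0215],
  [1,-0.0868,-0.2778,0.004,-0.0215],
  [1,-0.0868,-0.2778,0.004,-0.0215],
  [1,-0.0868,-0.2778,0.004,-0.0215],
  [1,-0.0868,-0.2778,0.004,-0.0215],
  [1,-0.0868,-0.2778,0.004,-0.0215],
  [1,-0.0868,-0.2778,0.004,-0.0215],
  [1,-0.0868,-0.2778,0.004,-0.0215],
  [1,-0.0868,-0.2778,0.004,-0.0215],
])

```text
clock: 4.85
ee_pos: [0.6043, -0.2196, 0.1937]
tcp_rot: [3.14, -0.002, -3.042]
contact_force: [-0.2, -0.0, -1.2]
gripper_width: 0.089
```

Call:
arm_command([
  [1,0,0,0,0],
  [1,0,0,0,0],
  [1,0,0,0,0],
])

```text
clock: 5.1
ee_pos: [0.6047, -0.2185, 0.1953]
tcp_rot: [-3.141, 0.001, -3.04]
contact_force: [1.0, -0.5, -1.2]
gripper_width: 0.093
```

Run:
```python
from ov import *
delta([.6069,-.2198,.195],3.2416)
t=grab_frame('top')[:,:,::-1]; s=grab_frame('scene')[:,:,::-1]
cv2.imwrite('pics/t2.png',t);cv2.imwrite('pics/s2.png',s)
o=get_obs();p=o['ee_pos'];y=o['tcp_rot'][2]
a=.005;L=slotlines((.5917,-.2213),.1)
for z in(p[2]-.037,): L.append((loc(p,y,[[a,a,z],[a,-a,z],[-a,-a,z],[-a,a,z],[a,a,z]]),(255,0,0)))
a_,_=panel(t,'top',320,135,50,390,L); b,b0=panel(s,'scene',137,155,50,390,L)
cv2.imwrite('pics/v1.png',np.hstack([b,b0]))
cv2.imwrite('pics/v1t.png',a_)
```

```text
t 5.1 shift [-0.0021 -0.0015  0.0003] turn 0.0013 ee [ 0.6047 -0.2185  0.1953] rpy [-3.1413e+00  5.0000e-04 -3.0403e+00] F [ 0.97 -0.52 -1.21] g 0.093
```

View pics/v1.png

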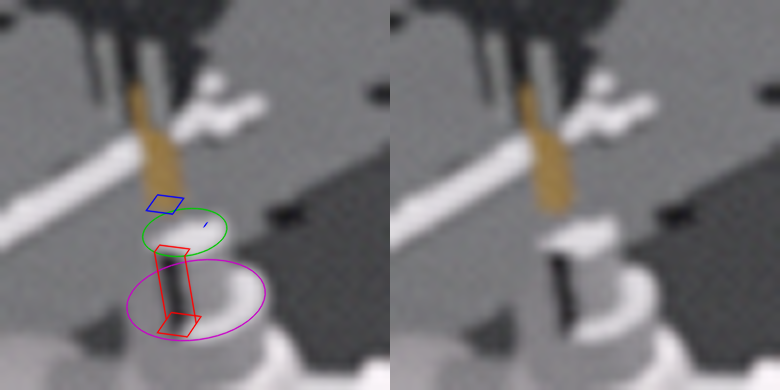

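View pics/v1t.png

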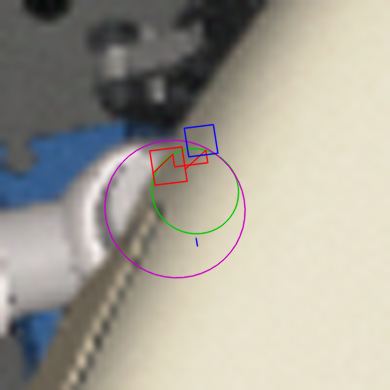

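Run:
```python
from ov import *
np.set_printoptions(precision=2,suppress=True,linewidth=160)
for fn in('pics/scene0_raw.png','pics/s2.png'):
    s=cv2.imread(fn).astype(float); g=s.sum(2)/3
    print(fn)
    for r in range(188,198): print(r,g[r,150:170].round().astype(int))
# predicted slot rim edges
c=(.5917,-.2213); x=np.sqrt(.015**2-.0058**2)
for yaw in(.05,.1,.15):
    print(yaw,[proj('scene',loc(c,yaw,[[x,sg*.0058,z] for z in(.134,.122,.11)])).round(2).tolist() for sg in(-1,1)])
print('stem sides')
v=np.array([1.51466-c[0],.39849-c[1]]);v/=np.linalg.norm(v)
for sg in(-1,1): print(proj('scene',[[c[0]-sg*.015*v[1],c[1]+sg*.015*v[0],z] for z in(.134,.122,.11)]).round(2).tolist())
s=cv2.imread('pics/s2.png').astype(float); b=s[:,:,2]-s[:,:,0]
for r in range(174,184): print(r,b[r,150:168].round().astype(int))
o=get_obs();p=o['ee_pos'];y=o['tcp_rot'][2]
a=.005
print(proj('scene',loc(p,y,[[i*a,j*a,p[2]-.037+k] for k in(0,.01) for i in(1,-1) for j in(1,-1)])))
```

```text
pics/scene0_raw.png
188 [123 121 124 120 122 129 131 102  59  81 129 151 153 145 146 148 154 155 140 130]
189 [123 122 122 123 124 133 137 110  59  66 112 134 139 143 145 155 178 191 182 159]
190 [125 121 121 125 139 153 148 116  63  59 110 133 141 144 146 154 181 206 213 198]
191 [119 119 124 140 156 161 151 116  68  56 105 133 142 142 145 153 179 207 220 217]
192 [120 123 139 167 164 143 133 113  76  53  94 128 139 143 146 149 176 204 217 218]
193 [122 127 152 179 166 138 125 118  83  53  78 119 135 141 141 150 174 204 217 213]
194 [121 130 155 160 146 130 135 127  91  50  69 116 135 143 146 163 191 210 216 206]
195 [121 125 147 158 151 159 171 155 110  56  69 120 153 163 174 191 206 213 208 190]
196 [120 120 136 157 165 185 200 181 127  73  99 157 188 197 206 213 210 200 182 163]
197 [122 121 121 133 149 172 185 174 148 121 144 185 207 209 207 204 190 167 153 146]
pics/s2.png
188 [123 122 121 122 121 123 118  86  44  75 124 149 151 146 144 144 127 103  93  79]
189 [121 124 121 121 123 124 122  94  47  60 108 132 138 141 144 150 155 163 163 139]
190 [121 121 122 123 123 126 125 102
[... 1154 characters left out ...]
3 -3 -4 -2 -5 -3 -3 -4]
175 [-2 -1 -3 -2  6 35 69 78 72 50 18 -2 -3 -2 -3 -1 -2 -3]
176 [-1 -2 -2 -3  6 41 74 77 73 57 21 -2 -3 -4 -4 -4 -2 -2]
177 [-1 -2 -3 -2  6 41 71 77 77 63 25 -1 -4 -4 -3 -3 -3 -2]
178 [-2 -1 -5 -5  0 35 70 78 75 64 30  1 -4 -2 -1 -4 -3 -4]
179 [-1 -5 -3 -6 -3 27 61 76 78 67 36  7 -6 -4 -4 -3 -4 -3]
180 [-5 -4 -6 -3 -3 21 56 74 76 67 31  6 -3 -4 -5 -2 -4 -4]
181 [-4 -3 -3 -3  0 15 42 56 62 47 17  0 -5 -5 -3 -4 -5 -2]
182 [-3 -2 -3 -3 -1  2 14 23 29 20  4 -5 -4 -4 -2 -1 -2 -2]
183 [-2 -3 -4 -3 -4 -4 -2 -1  1  0 -4 -1 -1 -1 -2 -2 -2 -3]
[[156.69 179.49]
 [160.05 179.92]
 [155.25 181.51]
 [158.63 181.94]
 [156.17 176.5 ]
 [159.55 176.93]
 [154.72 178.51]
 [158.12 178.94]]
```

Run:
```python
from ov import *
np.set_printoptions(precision=4,suppress=True,linewidth=180)
s=cv2.imread('pics/scene0_raw.png').astype(float); g=s.sum(2)/3
print('scene disc cols 152..169')
for r in range(178,190): print(r,g[r,152:170].round().astype(int))
t=cv2.imread('pics/top0_raw.png').astype(float); g=t.sum(2)/3
print('top cols 330..356')
for r in range(146,172): print(r,g[r,330:356].round().astype(int))
y=t[:,:,1]-t[:,:,0]
print('yellow')
for r in range(160,170): print(r,y[r,338:352].round().astype(int))
W=np.clip(y[160:170,338:352]-5,0,None); rr,cc=np.mgrid[160:170,338:352]
uv=((W*cc).sum()/W.sum(),(W*rr).sum()/W.sum()); print(uv,toz('top',uv,.129),toz('top',uv,.1315))
```

```text
scene disc cols 152..169
178 [136 119 118 117 120 120 119 120 119 122 120 120 120 123 121 120 123 118]
179 [117 118 123 123 122 121 120 120 120 120 119 119 120 121 121 122 122 120]
180 [120 124 125 121 120 120 124 122 127 128 126 123 122 120 124 122 123 124]
181 [123 121 121 122 124 137 148 158 168 170 165 155 139 124 122 120 122 123]
182 [122 122 125 134 151 175 191 197 207 212 207 197 176 146 122 120 119 120]
183 [123 121 130 163 189 204 214 217 217 218 218 216 208 178 140 118 122 122]
184 [121 122 145 189 213 217 218 218 218 217 219 220 218 194 148 123 122 126]
185 [121 124 152 197 215 213 216 218 218 220 219 220 212 188 146 125 121 123]
186 [123 121 149 183 196 188 193 201 209 216 215 206 187 161 133 123 122 122]
187 [125 122 128 148 150 124 112 137 170 193 191 172 152 144 134 124 122 121]
188 [124 120 122 129 131 102  59  81 129 151 153 145 146 148 154 155 140 130]
189 [122 123 124 133 137 110  59  66 112 134 139 143 145 155 178 191 182 159]
top cols 330..356
146 [121 123 121 122 123 123 119 122 123 123 120 118 123 120 120 122 122 122 119 123 122 123 121 124 122 124]
147 [122 12
[... 2585 characters left out ...]
03 251 254 195 165 124 130 126 123 125 122]
171 [197 216 225 234 242 252 254 248 223 214 171 178 178 196 241 254 248 229 171 137 132 130 122 121 126 124]
yellow
160 [2 1 3 1 2 1 1 0 2 1 2 3 2 1]
161 [-1  2  3  1  1  1  1  1  3  1  1  2  2  2]
162 [4 2 3 3 2 2 1 1 2 1 2 2 1 2]
163 [ 5  0 -1  2  2  1  1  1  2  2  2  2  1  3]
164 [ 2  3  4  2  0  5 13  7  9  2  2  1  2  2]
165 [ 2  2  3  2  1 18 92 91 42  1  1  2  1  4]
166 [ 1  1  1  2  3  3 11 20  1  1  1  2  3  3]
167 [3 1 2 2 1 2 2 2 2 1 1 2 2 3]
168 [2 0 0 1 2 2 2 2 2 2 2 1 3 2]
169 [ 1  1  1  1  1  2  1  2  3  0  0  5 -6 -6]
(np.float64(344.6666666666667), np.float64(165.02713178294573)) [ 0.5767 -0.2228  0.129 ] [ 0.5762 -0.2222  0.1315]
```

Run:
```python
from ov import *
np.set_printoptions(precision=4,suppress=True)
c=toz('top',(345.2,158.7),.137); print(c)
p=toz('top',(344.67,165.03),.129); d=c-p; print(d,np.arctan2(d[1],d[0]))
print(proj('scene',[[.5917,-.2213,.137]]), toz('scene',(160.04,184.1),.137))
```

```text
[ 0.5925 -0.2232  0.137 ]
[ 0.0158 -0.0003  0.008 ] -0.0192567250158899
[[160.1976 184.2745]] [ 0.5911 -0.2221  0.137 ]
```

Run:
```python
from ov import *
delta([.607,-.2215,.176],np.pi+.04)
```

```text
t 5.2 shift [-0.002  -0.0029  0.0193] turn 0.061 ee [ 0.6047 -0.2188  0.1953] rpy [-3.1413e+00  5.0000e-04 -3.0406e+00] F [-0.46 -0.29 -0.55] g 0.09
```

Call:
arm_command([
  [1,-0.002,-0.003,0.01,0.06],
  [1,-0.002,-0.003,0.019,0.06],
  [1,-0.002,-0.003,0.019,0.06],
  [1,-0.002,-0.003,0.019,0.06],
  [1,-0.002,-0.003,0.019,0.06],
])

```text
clock: 5.62
ee_pos: [0.6069, -0.2223, 0.176]
tcp_rot: [3.142, -0.0, -3.1]
contact_force: [-0.4, 0.1, 0.2]
gripper_width: 0.09
```

```bash
cat > look.py <<'E'
from ov import *
import sys
def look(name,c=(.5912,-.2221),yaw=.04,tgt=None,ty=np.pi+.04):
    if tgt is not None: delta(tgt,ty)
    s=grab_frame('scene')[:,:,::-1]; cv2.imwrite(f'pics/{name}_raw.png',s)
    o=get_obs();p=o['ee_pos'];y=o['tcp_rot'][2]
    a=.005;L=slotlines(c,yaw)
    for z in(p[2]-.037,): L.append((loc(p,y,[[a,a,z],[a,-a,z],[-a,-a,z],[-a,a,z],[a,a,z]]),(255,0,0)))
    b,b0=panel(s,'scene',142,170,36,390,L)
    cv2.imwrite(f'pics/{name}.png',np.hstack([b,b0]))
E
python3 - <<'E'
from look import *
look('a1',tgt=[.607,-.2215,.172])
E
```

```text
t 5.62 shift [-0.0001  0.0008  0.004 ] turn 0.0011 ee [ 0.6069 -0.2223  0.176 ] rpy [ 3.1415e+00 -1.0000e-04 -3.1005e+00] F [-0.4   0.1   0.24] g 0.09
```

View pics/a1.png

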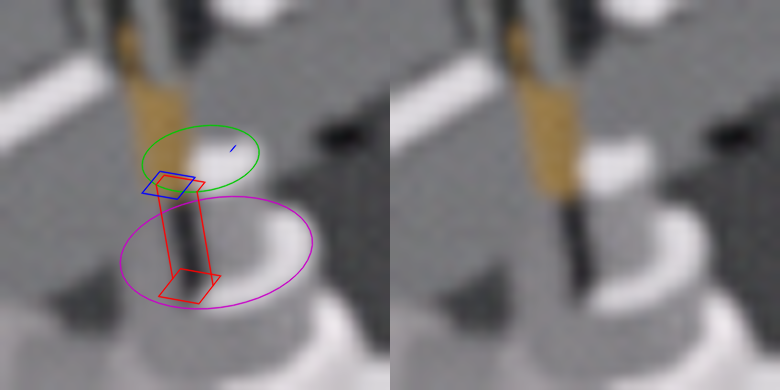

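The key bottom is at about (170,190) and the slot's dark band starts at about (180,205). After allowing for the radial offset, that means about 0.9 mm to +y. I'll shift it and feel downward.

Call:
arm_command([
  [1,0,0.0009,0,0],
  [1,0,0.0009,0.001,0],
  [1,0,0.0009,0.002,0],
  [1,0,0.0009,0.003,0],
  [1,0,0.0009,0.003,0],
  [1,0,0.0009,0.003,0],
])

```text
clock: 6.17
ee_pos: [0.607, -0.2216, 0.1727]
tcp_rot: [3.142, -0.0, -3.102]
contact_force: [1.0, 1.1, 0.3]
gripper_width: 0.089
```

Call:
arm_command([
  [1,0,0,0.001,0],
  [1,0,0,0.001,0],
  [1,0,0,0.001,0],
])

```text
clock: 6.42
ee_pos: [0.607, -0.2216, 0.1717]
tcp_rot: [3.142, -0.0, -3.102]
contact_force: [0.1, -0.9, -0.9]
gripper_width: 0.091
```

Call:
arm_command([
  [1,0,0,0.001,0],
  [1,0,0,0.001,0],
  [1,0,0,0.002,0],
  [1,0,0,0.002,0],
])

```text
clock: 6.75
ee_pos: [0.607, -0.2216, 0.1696]
tcp_rot: [-3.142, -0.0, -3.102]
contact_force: [-0.3, -0.7, -0.1]
gripper_width: 0.091
```

Call:
arm_command([
  [1,0,0,0.001,0],
  [1,0,0,0.001,0],
  [1,0,0,0.002,0],
  [1,0,0,0.002,0],
])

```text
clock: 7.08
ee_pos: [0.607, -0.2216, 0.1676]
tcp_rot: [3.142, -0.0, -3.102]
contact_force: [1.6, -0.9, 0.0]
gripper_width: 0.089
```

Call:
arm_command([
  [1,0,0,0.002,0],
  [1,0,0,0.004,0],
  [1,0,0,0.006,0],
  [1,0,0,0.008,0],
  [1,0,0,0.01,0],
  [1,0,0,0.01,0],
])

```text
clock: 7.58
ee_pos: [0.6069, -0.2216, 0.1572]
tcp_rot: [3.141, -0.0, -3.102]
contact_force: [2.1, -0.4, -1.4]
gripper_width: 0.09
```

Run:
```python
from look import *
look('a2',tgt=[.607,-.2215,.172])
```

```text
t 7.58 shift [-0.0001  0.0001 -0.0148] turn -0.0001 ee [ 0.6069 -0.2216  0.1572] rpy [ 3.1413e+00 -4.0000e-04 -3.1017e+00] F [ 2.05 -0.41 -1.44] g 0.09
```

View pics/a2.png

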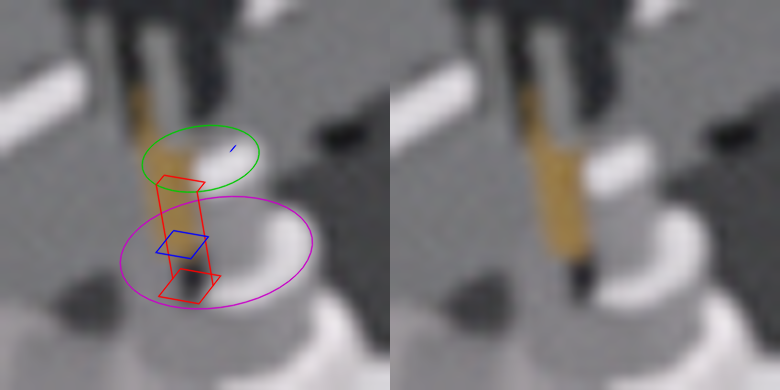

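The key, bottom at about (180,250), is running down the slot over the dark band, with no significant force. Continuing toward the pocket mouth.

Call:
arm_command([
  [1,0,0,0.003,0],
  [1,0,0,0.006,0],
  [1,0,0,0.009,0],
  [1,0,0,0.01,0],
  [1,0,0,0.011,0],
])

```text
clock: 8.05
ee_pos: [0.6071, -0.2216, 0.1466]
tcp_rot: [3.142, 0.0, -3.102]
contact_force: [1.8, 0.6, 1.6]
gripper_width: 0.087
```

Call:
arm_command([
  [1,0,0,0.001,0],
  [1,0,0,0.002,0],
  [1,0,0,0.003,0],
])

```text
clock: 8.3
ee_pos: [0.6071, -0.2216, 0.1438]
tcp_rot: [-3.141, 0.0, -3.102]
contact_force: [0.8, -0.5, 0.8]
gripper_width: 0.092
```

Call:
arm_command([
  [1,0,0,0.001,0],
  [1,0,0,0.002,0],
  [1,0,0,0.002,0],
  [1,0,0,0.003,0],
  [1,0,0,0.003,0],
])

```text
clock: 8.72
ee_pos: [0.6071, -0.2216, 0.1407]
tcp_rot: [-3.142, 0.0, -3.102]
contact_force: [3.2, 0.5, 0.5]
gripper_width: 0.089
```

Run:
```python
from look import *
look('a3',tgt=[.607,-.2215,.172])
```

```text
t 8.72 shift [ 0.0001  0.0001 -0.0313] turn -0.0001 ee [ 0.6071 -0.2216  0.1407] rpy [-3.1416e+00  2.0000e-04 -3.1017e+00] F [3.21 0.53 0.51] g 0.089
```

View pics/a3.png

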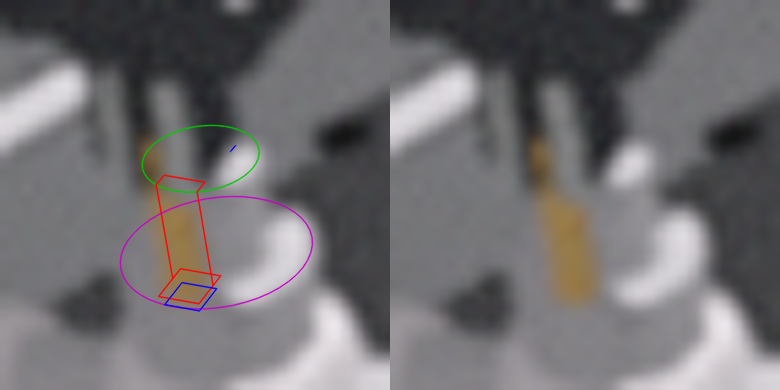

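Call:
arm_command([
  [1,-0.0005,0,0,0],
  [1,-0.0005,0,0.001,0],
  [1,-0.0005,0,0.0015,0],
  [1,-0.0005,0,0.0015,0],
])

```text
clock: 9.1
ee_pos: [0.6072, -0.2215, 0.139]
tcp_rot: [3.141, -0.001, -3.102]
contact_force: [0.3, -0.1, -0.6]
gripper_width: 0.089
```

Call:
arm_command([
  [0.6,0,0,0,0],
  [0.4,0,0,0,0],
  [0.3,0,0,0,0],
  [0.3,0,0,0,0],
  [0.3,0,0,0,0],
])

```text
clock: 9.52
ee_pos: [0.6075, -0.2216, 0.1393]
tcp_rot: [-3.142, -0.0, -3.102]
contact_force: [-0.6, 0.2, 0.4]
gripper_width: 0.349
```

Run:
```python
from look import *
look('a4',tgt=[.607,-.2215,.172])
```

```text
t 9.52 shift [ 0.0004  0.0001 -0.0327] turn -0.0001 ee [ 0.6075 -0.2216  0.1393] rpy [-3.1416 -0.     -3.1017] F [-0.59  0.21  0.36] g 0.349
```

View pics/a4.png

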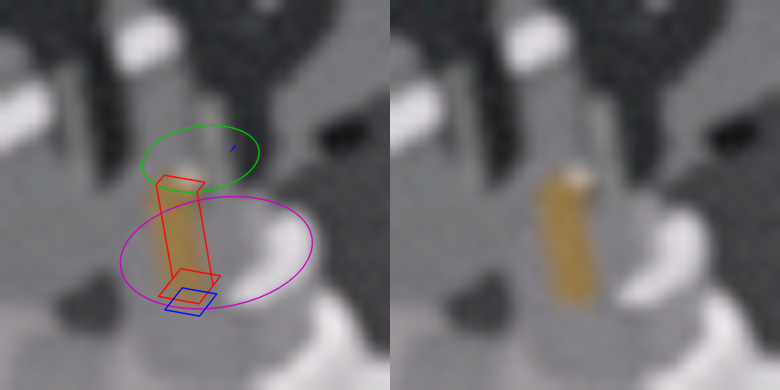

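The key has dropped: its top is now at row ~178, close to the stem top. I'll retreat and check.

Call:
arm_command([
  [0.3,0,0,-0.01,0],
  [0.2,0,0,-0.04,0],
  [0,0,0,-0.07,0],
  [0,-0.03,0.04,-0.09,0],
  [0,-0.03,0.08,-0.1,0],
  [-0.5,-0.03,0.12,-0.1,0],
  [-1,-0.03,0.16,-0.1,0],
  [-1,-0.03,0.2,-0.1,0],
  [-1,-0.03,0.23,-0.1,0],
  [-1,-0.03,0.23,-0.1,0],
])

```text
clock: 10.4
ee_pos: [0.6276, 0.0154, 0.2407]
tcp_rot: [3.14, 0.001, -3.096]
contact_force: [0.2, 0.1, 0.1]
gripper_width: 0.997
```

Run:
```python
from look import *
delta([.5235,.287,.15],np.pi-.55)
t=grab_frame('top')[:,:,::-1]; s=grab_frame('scene')[:,:,::-1]
cv2.imwrite('pics/t5.png',t);cv2.imwrite('pics/s5.png',s)
c=(.5915,-.2221);yaw=.04
a=.005;L=[(circ(c,.015,.137),(0,200,0)),(circ(c,.025,.107),(200,0,200))]
for z in(.139,.107): L.append((loc(c,yaw,[[.015+i*a,j*a,z] for i,j in((1,1),(1,-1),(-1,-1),(-1,1),(1,1))]),(255,0,0)))
A,A0=panel(t,'top',325,140,36,390,L); B,B0=panel(s,'scene',142,175,36,390,L)
cv2.imwrite('pics/v5.png',cv2.resize(np.vstack([np.hstack([A,B]),np.hstack([A0,B0])]),None,fx=.76,fy=.76,interpolation=cv2.INTER_AREA))
```

```text
t 10.4 shift [0.0917 0.276  0.0907] turn 0.5952 ee [0.6276 0.0154 0.2407] rpy [ 3.1401e+00  1.1000e-03 -3.0964e+00] F [0.17 0.09 0.09] g 0.997
```

View pics/v5.png

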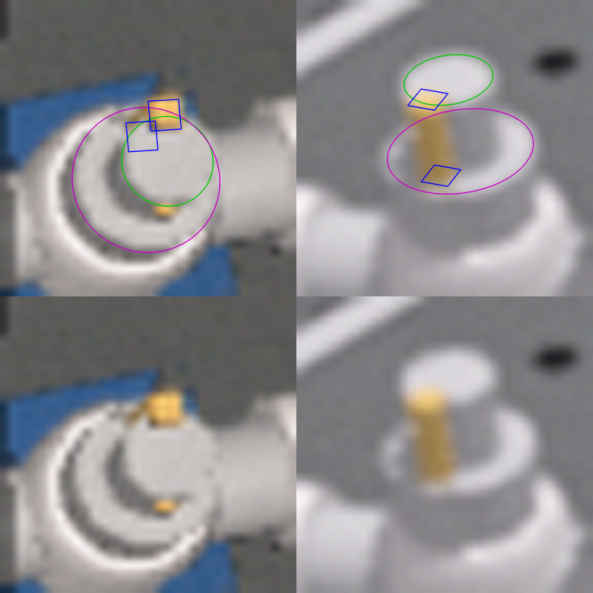

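Run:
```python
from look import *
np.set_printoptions(precision=4,suppress=True,linewidth=170)
t=cv2.imread('pics/t5.png').astype(float); s=cv2.imread('pics/s5.png').astype(float)
y=t[:,:,2]-t[:,:,0]
for r in range(149,168): print(r,y[r,336:352].astype(int))
def cen(im,r0,r1,c0,c1,th):
    W=np.clip(im[r0:r1,c0:c1]-th,0,None); rr,cc=np.mgrid[r0:r1,c0:c1]; return ((W*cc).sum()/W.sum(),(W*rr).sum()/W.sum())
k=cen(y,149,157,342,350,15); q=cen(y,162,169,340,350,15); print(k,q)
K=toz('top',k,.139);P=toz('top',q,.129);d=K-P; print(K,P,np.arctan2(d[1],d[0]),np.hypot(d[0],d[1]))
ys=s[:,:,2]-s[:,:,0]; print()
for r in range(183,201): print(r,ys[r,152:166].astype(int), s[r,152:166].sum(1).astype(int)//3)
```

```text
149 [ -4  -5  -9 -19 -32 -40 -60 -68 -13   3   3  -3   2   3   1   1]
150 [-38 -63 -83 -79 -82 -83 -84 -54   0   7   8   0   0   2   1   2]
151 [-85 -83 -83 -84 -82 -81 -67 -15  41  55  51 -13 -25   2   2   2]
152 [-71 -49 -41 -51 -45 -43   5 112 127 127 115 -30 -30   1   1  -1]
153 [ -6   7  10   6  10  32  73 111 128 129 116 -24 -62   3   1   2]
154 [ 11  10   6   8  27  60  42 100 126 127 117  31 -23   3   1   1]
155 [ 7  9  9  9 30 30  8 30 69 73 64 34  7  5  2  1]
156 [8 7 6 8 7 8 7 6 9 9 7 7 9 7 7 4]
157 [7 8 8 4 8 8 8 8 9 8 7 7 7 9 8 6]
158 [ 8  8  6  4  7  6  7  8  7  7  8  8  9 10  7  9]
159 [9 8 6 4 6 8 7 8 7 9 5 8 7 8 5 6]
160 [9 7 1 2 8 8 8 8 7 7 8 9 9 8 8 8]
161 [10  6  4  2  7  6  7  9  7  8  8  7  8  9  6  6]
162 [ 9  8  4  3  4  8  8  7  8  5  6  5 10  6  7  8]
163 [ 8  7  6  3  5  4  7  6  7  7  7 10  8  8  7  8]
164 [ 8 10  6  6  5  2  4  9 22 21 13  6  7  8  7  5]
165 [  8   8   8   8   5   6   3  25 120 118  56   9   7   7   8   6]
166 [ 8  7  7  8  7  8  5  7 16 23 10  7  6  7  8  6]
167 [ 4 10  7  9  8  8  9  9  9  8  9  6  6  9  8  6]
(np.float64(344.5166364186
[... 1431 characters left out ...]
-3 -3] [150 162 145 128 124 118 117 128 133 137 134 137 145 160]
195 [-3 -2 -3 -1 19 55 74 81 66 26  1 -2 -2 -2] [145 156 144 130 124 118 118 121 131 140 150 158 171 190]
196 [-3 -2 -2  1 16 47 68 71 55 17 -1 -3 -2 -2] [133 155 152 133 127 121 123 129 148 169 184 193 203 209]
197 [-3 -4 -3 -3  8 27 37 41 28  7 -2 -3 -1 -1] [119 134 135 133 132 140 148 152 170 192 204 206 205 201]
198 [-5 -3 -2 -4  0  6 13 17 10  1 -2 -2 -2 -3] [118 123 128 134 141 152 167 170 168 177 182 180 171 160]
199 [-4 -1 -1 -2 -2  1  0  2  2 -1 -1 -2 -2 -1] [123 126 128 133 132 138 143 144 140 139 141 141 137 134]
200 [-1 -2 -1 -3 -4 -1 -3 -3 -2 -2 -1 -2 -2 -3] [147 135 132 131 131 130 130 132 129 129 131 127 129 132]
```

```bash
python3 - <<'E'
from look import *
np.set_printoptions(precision=4,suppress=True,linewidth=170)
print('keytop',proj('scene',[[.6075,-.2216,.139],[.6075,-.2216,.152]]))
for n,f in(('top','pics/t5.png'),('scene','pics/s5.png')):
    im=cv2.imread(f); hsv=cv2.cvtColor(im,cv2.COLOR_BGR2HSV)
    m=cv2.inRange(hsv,(100,110,60),(125,255,255)); 
    z=np.zeros_like(m); (z.__setitem__((slice(140,215),slice(140,205)),m[140:215,140:205]) if n=='top' else z.__setitem__((slice(215,285),slice(295,352)),m[215:285,295:352]))
    nl,lab,st,ce=cv2.connectedComponentsWithStats(z)
    i=1+st[1:,4].argmax(); print(n,st[i],ce[i],toz(n,ce[i],.035))
    yx=np.argwhere(lab==i); W=np.array([toz(n,(u,v),.035)[:2] for v,u in yx]); mu=W.mean(0); w,V=np.linalg.eigh(np.cov((W-mu).T)); a=V[:,1]*np.sign(V[0,1]); print('mu',mu,'yaw',np.arctan2(a[1],a[0]),'len',np.sqrt(12*w))
E
python3 - <<'E'
from ov import *
t=cv2.imread('pics/t5.png'); s=cv2.imread('pics/s5.png')
c=(.5235,.2868);yaw=-.565
L=[(circ(c,.027,.036),(0,200,0)),(circ(c,.016,.036),(0,200,0)),(loc(c,yaw,[[.025,.012,.035],[.126,.012,.035],[.126,-.012,.035],[.025,-.012,.035]]),(0,0,255)),(loc(c,yaw,[[.015,.006,.036],[.022,.006,.036],[.022,-.006,.036],[.015,-.006,.036]]),(0,0,255))]
L+=[(loc(c,yaw,[[-.01,sg*.025,.036],[.01,sg*.025,.036]]),(255,0,255)) for sg in(1,-1)]
A,_=panel(t,'top',150,150,56,390,L);B,_=panel(s,'scene',300,212,56,390,L)
cv2.imwrite('pics/h1.png',np.hstack([A,B]))
E
```

```text
keytop [[157.2556 186.7862]
 [156.5882 182.9525]]
top [174 156  19  25 205] [182.7122 167.839 ] [0.5977 0.238  0.035 ]
mu [0.5977 0.238 ] yaw -0.5650452342470972 len [0.0253 0.0739]
scene [306 241  26  18 213] [318.493  249.5869] [0.605  0.2409 0.035 ]
mu [0.6048 0.2409] yaw -0.5423870888274198 len [0.0284 0.0756]
```

View pics/h1.png

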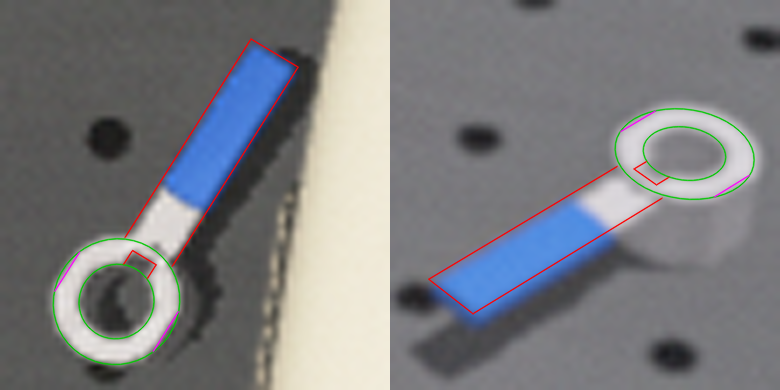

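Key check is good: it is seated at (0.6075,−0.2216) with slot yaw 0.042, and the stem axis is at about (0.5923,−0.2222). The handle outlines fit well: hub (0.524,0.287), yaw −0.56. Moving above the hub.

Call:
arm_command([
  [-0.65,0.02,0.04,0.01,0.1],
  [-0.65,0.04,0.08,0.03,0.2],
  [-0.65,0.05,0.12,0.05,0.3],
  [-0.65,0.065,0.16,0.07,0.4],
  [-0.65,0.075,0.2,0.09,0.5],
  [-0.65,0.085,0.24,0.11,0.58],
  [-0.65,0.092,0.276,0.13,0.605],
  [-0.65,0.092,0.276,0.14,0.605],
  [-0.65,0.092,0.276,0.14,0.605],
  [-0.65,0.092,0.276,0.14,0.605],
])

```text
clock: 11.33
ee_pos: [0.5249, 0.2815, 0.0982]
tcp_rot: [-3.139, -0.001, 2.578]
contact_force: [0.1, -0.1, 0.0]
gripper_width: 0.827
```

```bash
cat >> look.py <<'E'
def hlook(name,c=(.524,.2868),yaw=-.56,tgt=None,ty=None,z0=0):
    if tgt is not None: delta(tgt,ty)
    s=grab_frame('scene')[:,:,::-1]; cv2.imwrite(f'pics/{name}_raw.png',s)
    o=get_obs();p=o['ee_pos'];y=o['tcp_rot'][2]; h=.0425*o['gripper_width']
    L=[(circ(c,.027,z0+.036),(0,200,0))]
    for sg in(1,-1):
        b=.006
        L.append((loc(p,y,[[.011,sg*h,p[2]+b],[.011,sg*h,p[2]+.03+b],[-.011,sg*h,p[2]+.03+b],[-.011,sg*h,p[2]+b],[.011,sg*h,p[2]+b]]),(0,0,255)))
    v=proj('scene',[*p[:2],p[2]+.01])[0]
    b,b0=panel(s,'scene',int(v[0])-30,int(v[1])-30,60,390,L)
    cv2.imwrite(f'pics/{name}.png',np.hstack([b,b0]))
E
python3 - <<'E'
from look import *
hlook('b1',tgt=[.524,.2868,.007],ty=np.pi-.56)
E
```

```text
t 11.33 shift [0.0037 0.004  0.0912] turn -0.004 ee [0.5249 0.2815 0.0982] rpy [-3.1394e+00 -1.2000e-03  2.5776e+00] F [ 0.13 -0.12  0.03] g 0.827
```

View pics/b1.png

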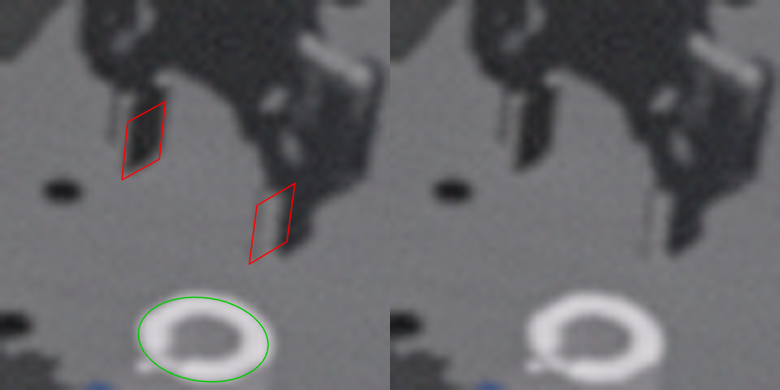

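Call:
arm_command([
  [-0.65,0.0037,0.004,0.0,-0.004],
  [-0.65,0.0037,0.004,0.02,-0.004],
  [-0.65,0.0037,0.004,0.04,-0.004],
  [-0.65,0.0037,0.004,0.045,-0.004],
  [-0.65,0.0037,0.004,0.045,-0.004],
])

```text
clock: 11.8
ee_pos: [0.5245, 0.2858, 0.0538]
tcp_rot: [-3.14, -0.001, 2.579]
contact_force: [-0.5, 0.0, 0.4]
gripper_width: 0.823
```

Run:
```python
from look import *
hlook('b2',tgt=[.524,.2868,.007],ty=np.pi-.56)
```

```text
t 11.8 shift [0.001  0.0006 0.0468] turn -0.0027 ee [0.5245 0.2858 0.0538] rpy [-3.1403e+00 -8.0000e-04  2.5789e+00] F [-0.51  0.01  0.44] g 0.823
```

View pics/b2.png

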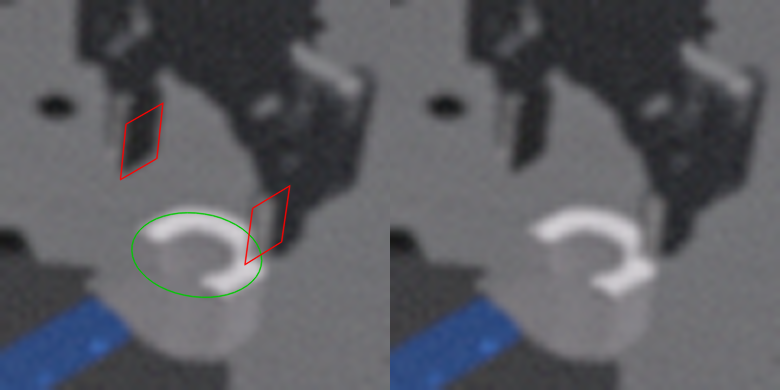

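The pads straddle the hub (ring centre about (197,255), pads at 140 and 265). Descending to grip.

Call:
arm_command([
  [-0.65,0.001,0.0006,0.02,-0.003],
  [-0.65,0.001,0.0006,0.035,-0.003],
  [-0.65,0.001,0.0006,0.045,-0.003],
  [-0.65,0.001,0.0006,0.045,-0.003],
  [-0.65,0.001,0.0006,0.045,-0.003],
])

```text
clock: 12.27
ee_pos: [0.5243, 0.2878, 0.01]
tcp_rot: [3.141, 0.0, 2.583]
contact_force: [0.8, -0.4, -0.3]
gripper_width: 0.829
```

Call:
arm_command([
  [-0.3,0,0,0,0],
  [0,0,0,0,0],
  [0.5,0,0,0,0],
  [1,0,0,0,0],
  [1,0,0,0,0],
  [1,0,0,0,0],
])

```text
clock: 12.77
ee_pos: [0.5247, 0.2882, 0.0108]
tcp_rot: [3.14, 0.002, 2.583]
contact_force: [-0.3, -1.3, 5.4]
gripper_width: 0.571
```

Run:
```python
from look import *
hlook('b3',tgt=[.524,.2868,.007],ty=np.pi-.56)
```

```text
t 12.77 shift [-0.0002 -0.0015  0.0038] turn 0.0019 ee [0.5247 0.2882 0.0108] rpy [3.1399e+00 1.7000e-03 2.5835e+00] F [-0.29 -1.26  5.37] g 0.571
```

View pics/b3.png

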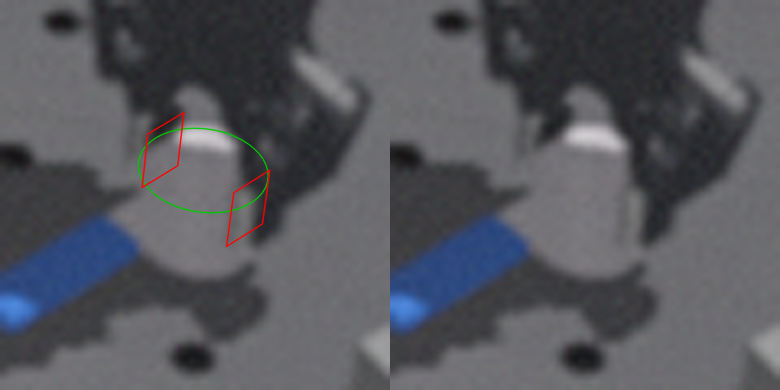

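Gripped: width 0.571, about 49 mm across the flats. Lifting.

Call:
arm_command([
  [1,0,0,-0.005,0],
  [1,0,0,-0.02,0],
  [1,0,0,-0.05,0],
  [1,0,0,-0.08,0],
  [1,0,0,-0.11,0],
  [1,0,0,-0.14,0],
  [1,0,0,-0.165,0],
  [1,0,0,-0.18,0],
  [1,0,0,-0.18,0],
])

```text
clock: 13.57
ee_pos: [0.5249, 0.2885, 0.1934]
tcp_rot: [3.137, 0.004, 2.584]
contact_force: [-0.0, 0.1, -3.6]
gripper_width: 0.573
```

Run:
```python
from look import *
delta([.5923,-.2222,.19],np.pi+.042)
p=get_obs()['ee_pos']
hlook('b4',c=p[:2],z0=p[2]-.0108)
```

```text
t 13.57 shift [-0.3275 -0.3976  0.0034] turn -0.5999 ee [0.5249 0.2885 0.1934] rpy [3.1367 0.0036 2.5836] F [-0.04  0.1  -3.62] g 0.573
```

View pics/b4.png

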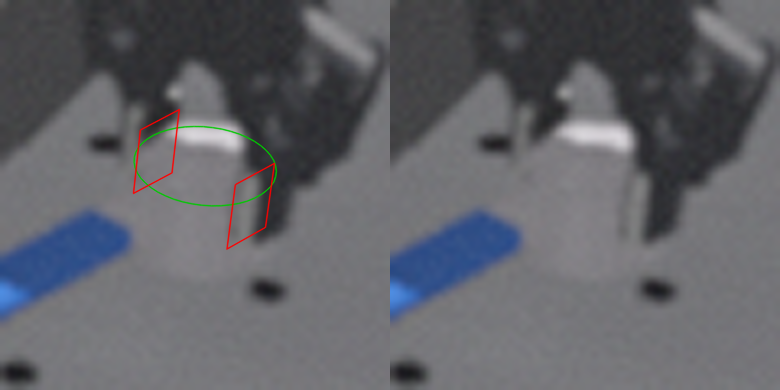

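Call:
arm_command([
  [1,-0.02,-0.025,0,-0.05],
  [1,-0.045,-0.055,0,-0.1],
  [1,-0.07,-0.085,0,-0.15],
  [1,-0.095,-0.115,0,-0.2],
  [1,-0.12,-0.146,0,-0.25],
  [1,-0.145,-0.176,0,-0.3],
  [1,-0.17,-0.206,0,-0.35],
  [1,-0.195,-0.237,0,-0.4],
  [1,-0.22,-0.267,0,-0.45],
  [1,-0.24,-0.291,0,-0.5],
])

```text
clock: 14.45
ee_pos: [0.5726, -0.0886, 0.1874]
tcp_rot: [3.141, -0.003, 3.085]
contact_force: [0.2, 0.7, -2.6]
gripper_width: 0.573
```

Call:
arm_command([
  [1,0,0,0,0],
  [1,0,0,0,0],
])

```text
clock: 14.62
ee_pos: [0.5726, -0.0876, 0.1873]
tcp_rot: [3.141, -0.003, 3.08]
contact_force: [-0.6, -1.0, -3.2]
gripper_width: 0.573
```

Run:
```python
from look import *
delta([.5923,-.2222,.185],np.pi+.042)
```

```text
t 14.62 shift [-0.0279 -0.1331  0.0023] turn -0.1034 ee [ 0.5726 -0.0876  0.1873] rpy [ 3.1408e+00 -3.1000e-03  3.0801e+00] F [-0.64 -1.02 -3.2 ] g 0.573
```

Call:
arm_command([
  [1,-0.006,-0.03,0,-0.03],
  [1,-0.013,-0.06,0,-0.06],
  [1,-0.019,-0.09,0,-0.09],
  [1,-0.025,-0.115,0,-0.1034],
  [1,-0.0279,-0.13,0,-0.1034],
  [1,-0.0279,-0.1331,0,-0.1034],
  [1,-0.0279,-0.1331,0,-0.1034],
  [1,-0.0279,-0.1331,0,-0.1034],
])

```text
clock: 15.28
ee_pos: [0.5932, -0.219, 0.1888]
tcp_rot: [3.141, -0.001, -3.096]
contact_force: [-0.2, -0.4, -2.5]
gripper_width: 0.57
```

```bash
cat >> look.py <<'E'
def vlook(name,tgt=None,c=(.5923,-.2222),dx=0,w=60,cen=None):
    if tgt is not None: delta(tgt,np.pi+.042)
    s=grab_frame('scene')[:,:,::-1]; t=grab_frame('top')[:,:,::-1]; cv2.imwrite(f'pics/{name}_raw.png',s); cv2.imwrite(f'pics/{name}_rawt.png',t)
    o=get_obs();p=o['ee_pos'];y=o['tcp_rot'][2]+np.pi; z0=p[2]-.0108
    h=loc(p,y,[[dx,0,0]])[0]
    L=[(circ(h,.027,z0+.036),(0,200,0)),(circ(h,.027,z0),(0,200,0)),(loc(h,y,[[.025,.012,z0+.035],[.126,.012,z0+.035],[.126,-.012,z0+.035],[.025,-.012,z0+.035]]),(0,0,255))]
    L+=[(loc(h,y,[[.126,.012,z0+.035],[.126,.012,z0+.023],[.126,-.012,z0+.023],[.126,-.012,z0+.035]]),(0,0,255))]
    L+=[(circ(h,.016,z0),(255,0,0)),(circ(c,.015,.137),(0,255,255)),(circ(c,.025,.107),(200,0,200))]
    a=.005
    L+=[(loc(c,.042,[[.015+i*a,j*a,.139] for i,j in((1,1),(1,-1),(-1,-1),(-1,1),(1,1))]),(255,255,0))]
    v=cen or (160,185)
    b,b0=panel(s,'scene',v[0]-w//2,v[1]-w//2,w,390,L)
    A,_=panel(t,'top',340-40,130-30,80,390,L)
    cv2.imwrite(f'pics/{name}.png',np.hstack([b,b0])); cv2.imwrite(f'pics/{name}t.png',A)
E
python3 - <<'E'
from look import *
vlook('c1',tgt=[.5923,-.2222,.16])
E
```

```text
t 15.28 shift [ 0.001  -0.0031  0.0288] turn 0.0036 ee [ 0.5932 -0.219   0.1888] rpy [ 3.1405e+00 -9.0000e-04 -3.0960e+00] F [-0.19 -0.41 -2.53] g 0.57
```

View pics/c1.png

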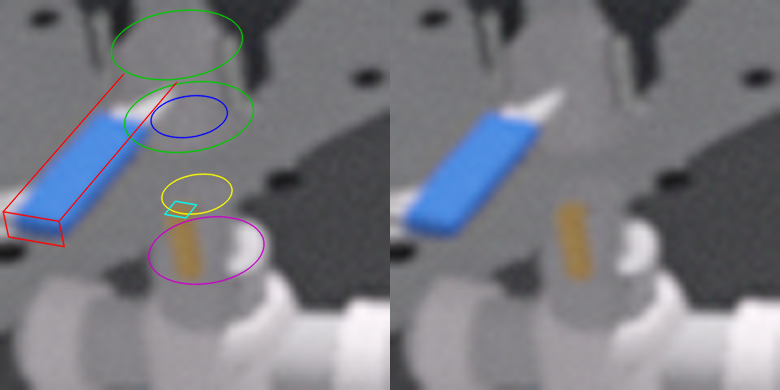

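View pics/c1t.png

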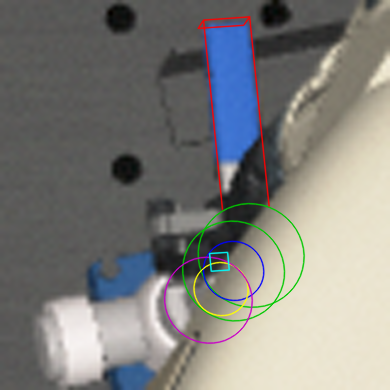

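```bash
cat > fit.py <<'E'
from look import *
from scipy.optimize import minimize
def soft(im): 
    im=im.astype(float); return np.clip((im[:,:,0]-im[:,:,2]-15)/np.where(1,90.,1),0,1)
def render(n,P,box,S=8):
    x0,y0,x1,y1=box; q=proj(n,P); q=np.c_[(q[:,0]-x0+.5)*S-.5,(q[:,1]-y0+.5)*S-.5]
    h=cv2.convexHull((q).astype(np.float32)); m=np.zeros(((y1-y0)*S,(x1-x0)*S),np.float32)
    cv2.fillPoly(m,[np.round(h*16).astype(np.int32)],1,cv2.LINE_8,4)
    m=cv2.GaussianBlur(m,(0,0),S*.5); return cv2.resize(m,(x1-x0,y1-y0),interpolation=cv2.INTER_AREA)
def lever(h,yaw,z0,pitch,xs):
    pts=[]
    for x in(xs,.126):
        for y in(.012,-.012):
            for z in(.023,.035): pts.append([x,y,z0+z+pitch*x])
    return loc(h,yaw,pts)
def fit(views,h0,yaw0,z0,free,xs=.053):
    # views: list (n,img,box)
    obs=[(n,soft(im)[b[1]:b[3],b[0]:b[2]],b) for n,im,b in views]
    obs=[(n,o/ max(np.percentile(o,97),.3),b) for n,o,b in obs]
    def un(v):
        d=dict(dx=0,dy=0,yaw=0,pitch=0,xs=0,s=0); d.update({k:x*.001 if k in('dx','dy','xs','dz') else x*.01 for k,x in zip(free,v)}); return d
    def cost(v):
        d=un(v); h=loc(h0,yaw0,[[d['dx'],d['dy'],0]])[0]
        return sum(((render(n,lever(h,yaw0+d['yaw'],z0,d['pitch'],xs+d['xs']),b)-np.clip(o,0,1))**2).sum() for n,o,b in obs)
    r=minimize(cost,np.zeros(len(free)),method='Nelder-Mead',options=dict(initial_simplex=np.vstack([np.zeros(len(free)),np.eye(len(free))*2]),maxiter=600))
    return un(r.x),r.fun,cost(np.zeros(len(free)))
E
python3 - <<'E'
from fit import *
t=cv2.imread('pics/c1_rawt.png'); s=cv2.imread('pics/c1_raw.png')
o=get_obs();p=o['ee_pos'];y=o['tcp_rot'][2]+np.pi;z0=p[2]-.0108
T=('top',t,(335,98,358,136)); S=('scene',s,(128,194,156,225))
for nm,b in(('top',T),('scene',S)):
    print(nm,(soft(b[1])[b[2][1]:b[2][3]:3,b[2][0]:b[2][2]:3]*9).astype(int))
for v in([T],[S],[T,S]):
    for fr in(('dx','dy','yaw','xs'),('dx','dy','yaw','pitch','xs')): print(len(v),fit(v,p,y,z0,fr))
E
```

```text
top [[0 0 0 0 0 0 0 0]
 [0 0 0 0 0 0 0 0]
 [0 0 0 0 2 2 0 0]
 [0 0 1 9 9 9 0 0]
 [0 0 0 9 9 9 0 0]
 [0 0 0 9 9 9 0 0]
 [0 0 0 9 9 9 0 0]
 [0 0 0 9 9 9 0 0]
 [0 0 0 9 9 9 0 0]
 [0 0 0 9 9 9 1 0]
 [0 0 0 9 9 9 0 0]
 [0 0 0 9 9 1 0 0]
 [0 0 0 0 0 0 0 0]]
scene [[0 0 0 0 0 0 0 0 0 0]
 [0 0 0 0 0 0 0 0 0 0]
 [0 0 0 0 0 0 0 0 0 0]
 [0 0 0 0 0 0 0 0 0 0]
 [0 0 0 0 0 0 0 0 0 0]
 [0 0 0 0 0 0 0 0 0 0]
 [0 0 0 0 0 0 0 0 0 0]
 [0 0 0 0 0 0 0 0 1 0]
 [0 0 0 0 0 0 0 2 4 0]
 [0 0 0 0 0 0 0 0 3 3]
 [0 0 0 0 0 0 3 4 7 3]]
1 ({'dx': np.float64(-0.002970466677956002), 'dy': np.float64(0.00047245969482949017), 'yaw': np.float64(-0.011745852173330676), 'pitch': 0, 'xs': np.float64(0.004370958719680566), 's': 0}, np.float64(23.25290123785934), np.float64(34.16103190863171))
1 ({'dx': np.float64(-0.0022903917788776474), 'dy': np.float64(-0.0001755584172618536), 'yaw': np.float64(-0.01164035391746033), 'pitch': np.float64(-0.01763150315732355), 'xs': np.float64(0.00485856765995), 's': 0}, np.float64(23.084691652662073), np.float64(34.16103190863171))
1 ({'dx': np.float64(0.0), 'dy': np.float64(0.0), 'yaw':
[... 152 characters left out ...]
 'dy': np.float64(0.0), 'yaw': np.float64(0.0), 'pitch': np.float64(0.0), 'xs': np.float64(0.0), 's': 0}, np.float64(43.925000000000004), np.float64(43.925000000000004))
2 ({'dx': np.float64(-0.002970466677956002), 'dy': np.float64(0.00047245969482949017), 'yaw': np.float64(-0.011745852173330676), 'pitch': 0, 'xs': np.float64(0.004370958719680566), 's': 0}, np.float64(67.17790123785934), np.float64(78.08603190863172))
2 ({'dx': np.float64(-0.0022903917788776474), 'dy': np.float64(-0.0001755584172618536), 'yaw': np.float64(-0.01164035391746033), 'pitch': np.float64(-0.01763150315732355), 'xs': np.float64(0.00485856765995), 's': 0}, np.float64(67.00969165266207), np.float64(78.08603190863172))
```

Run:
```python
from fit import *
np.set_printoptions(precision=4,suppress=True)
# baseline: on table
def show(r): print({k:round(float(x),4) for k,x in r[0].items() if x},round(float(r[1]),1),round(float(r[2]),1))
t=cv2.imread('pics/t5.png'); s=cv2.imread('pics/s5.png')
T=('top',t,(165,148,200,188)); S=('scene',s,(300,232,338,265))
print('table')
for v in([T],[S],[T,S]): show(fit(v,(.524,.2868),-.56,0,('dx','dy','yaw','xs')))
t=cv2.imread('pics/c1_rawt.png'); s=cv2.imread('pics/c1_raw.png')
o=get_obs();p=o['ee_pos'];y=o['tcp_rot'][2]+np.pi;z0=p[2]-.0108
T=('top',t,(335,98,358,136)); S=('scene',s,(128,168,158,196))
print('held')
for v in([T],[S],[T,S]):
    for fr in(('dx','dy','yaw','xs'),('dx','dy','yaw','pitch','xs')): show(fit(v,p,y,z0,fr))
```

```text
table
{'dx': -0.0017, 'dy': 0.0003, 'yaw': -0.0002, 'xs': 0.0005} 10.2 13.6
{'dx': -0.0055, 'dy': -0.0021, 'yaw': 0.0099, 'xs': 0.004} 8.8 21.4
{'dx': -0.0031, 'dy': -0.0003, 'yaw': -0.0005, 'xs': 0.0017} 23.6 35.0
held
{'dx': -0.003, 'dy': 0.0005, 'yaw': -0.0117, 'xs': 0.0044} 23.3 34.2
{'dx': -0.0023, 'dy': -0.0002, 'yaw': -0.0116, 'pitch': -0.0176, 'xs': 0.0049} 23.1 34.2
{'dx': -0.0059, 'dy': -0.0007, 'yaw': 0.0131, 'xs': 0.0073} 12.9 24.9
{'dx': -0.0031, 'dy': -0.0021, 'yaw': 0.0372, 'pitch': 0.0204, 'xs': 0.0053} 12.6 24.9
{'dx': -0.004, 'dy': -0.0013, 'yaw': 0.0086, 'xs': 0.0061} 40.0 59.0
{'dx': -0.0039, 'dy': -0.0004, 'yaw': 0.0033, 'pitch': 0.0078, 'xs': 0.0053} 38.3 59.0
```

Fitting the lever silhouette, the hub sits about 1 mm toward −lever from the TCP, so the target TCP is (0.5932,−0.2222). I'll centre and descend, feeling for contact.

Call:
arm_command([
  [1,0.0,-0.0031,0.01,0.0036],
  [1,0.0,-0.0031,0.02,0.0036],
  [1,0.0,-0.0031,0.03,0.0036],
  [1,0.0,-0.0031,0.035,0.0036],
  [1,0.0,-0.0031,0.035,0.0036],
  [1,0.0,-0.0031,0.035,0.0036],
])

```text
clock: 15.88
ee_pos: [0.5934, -0.2234, 0.1537]
tcp_rot: [3.141, -0.001, -3.1]
contact_force: [-0.4, -0.0, -2.1]
gripper_width: 0.571
```

Run:
```python
from look import *
vlook('c2',tgt=[.5932,-.2222,.15],dx=-.0009)
```

```text
t 15.88 shift [0.0001 0.0012 0.0037] turn -0.0003 ee [ 0.5934 -0.2234  0.1537] rpy [ 3.1410e+00 -1.0000e-03 -3.0999e+00] F [-0.41 -0.03 -2.06] g 0.571
```

View pics/c2.png

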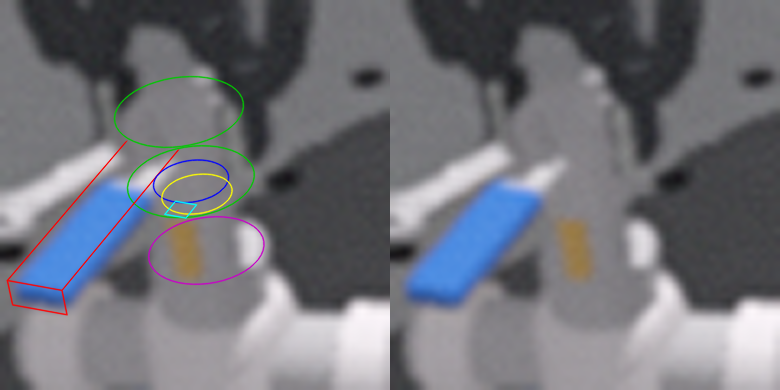

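Call:
arm_command([
  [1,0,0.0012,0,0],
  [1,0,0.0012,0.002,0],
  [1,0,0.0012,0.003,0],
  [1,0,0.0012,0.004,0],
  [1,0,0.0012,0.004,0],
  [1,0,0.0012,0.004,0],
])

```text
clock: 16.48
ee_pos: [0.5935, -0.2224, 0.1502]
tcp_rot: [3.142, -0.0, -3.1]
contact_force: [0.7, 0.3, -3.4]
gripper_width: 0.573
```

Call:
arm_command([
  [1,0,0,0.001,0],
  [1,0,0,0.002,0],
  [1,0,0,0.002,0],
  [1,0,0,0.002,0],
])

```text
clock: 16.82
ee_pos: [0.5935, -0.2224, 0.1482]
tcp_rot: [3.141, -0.0, -3.1]
contact_force: [-0.2, 0.4, -2.7]
gripper_width: 0.578
```

Call:
arm_command([
  [1,0,0,0.001,0],
  [1,0,0,0.002,0],
  [1,0,0,0.002,0],
  [1,0,0,0.002,0],
])

```text
clock: 17.15
ee_pos: [0.5935, -0.2224, 0.1462]
tcp_rot: [3.141, -0.0, -3.1]
contact_force: [-0.6, 0.5, -3.0]
gripper_width: 0.575
```

Call:
arm_command([
  [1,0,0,0.001,0],
  [1,0,0,0.002,0],
  [1,0,0,0.002,0],
  [1,0,0,0.002,0],
])

```text
clock: 17.48
ee_pos: [0.5935, -0.2224, 0.1442]
tcp_rot: [3.142, -0.0, -3.1]
contact_force: [0.2, -0.3, -2.3]
gripper_width: 0.571
```

Engaged without force: the underside is about 3.6 mm below the stem top. The plunger comes next.

Call:
arm_command([
  [1,0,0,0.001,0],
  [1,0,0,0.002,0],
  [1,0,0,0.003,0],
  [1,0,0,0.003,0],
])

```text
clock: 17.82
ee_pos: [0.5933, -0.2224, 0.141]
tcp_rot: [3.142, -0.001, -3.1]
contact_force: [-1.8, -0.0, -2.2]
gripper_width: 0.572
```

Call:
arm_command([
  [1,0,0,0.001,0],
  [1,0,0,0.002,0],
  [1,0,0,0.003,0],
  [1,0,0,0.003,0],
])

```text
clock: 18.15
ee_pos: [0.5927, -0.2225, 0.1382]
tcp_rot: [-3.141, -0.002, -3.1]
contact_force: [-5.0, -1.5, -1.4]
gripper_width: 0.578
```

Call:
arm_command([
  [1,0,0,0.001,0],
  [1,0,0,0.002,0],
  [1,0,0,0.003,0],
  [1,0,0,0.004,0],
  [1,0,0,0.004,0],
])

```text
clock: 18.57
ee_pos: [0.5918, -0.2224, 0.1336]
tcp_rot: [3.141, -0.004, -3.1]
contact_force: [-8.6, -1.5, -3.1]
gripper_width: 0.571
```

Call:
arm_command([
  [1,0,0,0.001,0],
  [1,0,0,0.002,0],
  [1,0,0,0.003,0],
  [1,0,0,0.004,0],
  [1,0,0,0.004,0],
])

```text
clock: 18.98
ee_pos: [0.5918, -0.2224, 0.1296]
tcp_rot: [3.141, -0.004, -3.1]
contact_force: [-7.4, -0.6, -3.0]
gripper_width: 0.568
```

Run:
```python
from look import *
vlook('c3',tgt=[.5932,-.2222,.1178],dx=-.0009)
```

```text
t 18.98 shift [-0.0014  0.0001  0.0118] turn -0.0009 ee [ 0.5918 -0.2224  0.1296] rpy [ 3.1412 -0.0036 -3.1004] F [-7.39 -0.57 -3.01] g 0.568
```

View pics/c3.png

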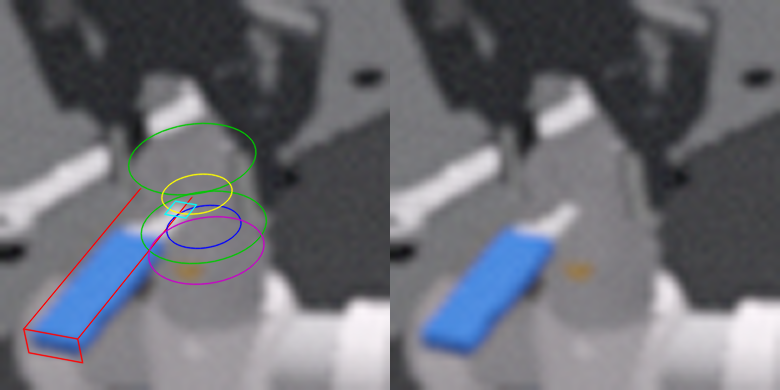

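Only a sliver of key shows below the hub, at (190,270), so it is sliding down properly. About 11 mm to go.

Call:
arm_command([
  [1,-0.0005,0,0.001,0],
  [1,-0.0005,0,0.003,0],
  [1,-0.0005,0,0.005,0],
  [1,-0.0005,0,0.007,0],
  [1,-0.0005,0,0.007,0],
])

```text
clock: 19.5
ee_pos: [0.5922, -0.2224, 0.1224]
tcp_rot: [3.141, -0.004, -3.1]
contact_force: [-8.2, -1.9, -4.9]
gripper_width: 0.576
```

Call:
arm_command([
  [1,0,0,0.001,0],
  [1,0,0,0.002,0],
  [1,0,0,0.003,0],
  [1,0,0,0.003,0],
])

```text
clock: 19.83
ee_pos: [0.5923, -0.2223, 0.1197]
tcp_rot: [3.141, -0.004, -3.1]
contact_force: [-8.4, -0.5, -1.1]
gripper_width: 0.573
```

Call:
arm_command([
  [1,0,0,0.001,0],
  [1,0,0,0.001,0],
  [1,0,0,0.001,0],
])

```text
clock: 20.08
ee_pos: [0.5922, -0.2223, 0.1185]
tcp_rot: [3.141, -0.004, -3.1]
contact_force: [-8.1, -1.1, -1.2]
gripper_width: 0.573
```

Call:
arm_command([
  [1,0,0,0.001,0],
  [1,0,0,0.001,0],
  [1,0,0,0.001,0],
])

```text
clock: 20.33
ee_pos: [0.5923, -0.2224, 0.1179]
tcp_rot: [3.141, -0.003, -3.1]
contact_force: [-9.1, -0.5, 0.9]
gripper_width: 0.572
```

Call:
arm_command([
  [1,0,0,0.001,0],
  [1,0,0,0.001,0],
  [1,0,0,0.001,0],
])

```text
clock: 20.58
ee_pos: [0.5924, -0.2224, 0.1178]
tcp_rot: [-3.141, -0.003, -3.1]
contact_force: [-11.4, 0.3, 7.5]
gripper_width: 0.571
```

Call:
arm_command([
  [1,0,0,0.001,0],
  [1,0,0,0.001,0],
  [1,0,0,0.001,0],
])

```text
clock: 20.83
ee_pos: [0.5924, -0.2224, 0.1178]
tcp_rot: [-3.141, -0.002, -3.1]
contact_force: [-14.4, 1.1, 16.5]
gripper_width: 0.572
```

It stopped hard at TCP z 0.1178, exactly the predicted home height, with about 17 N of press. Easing off and releasing.

Call:
arm_command([
  [1,0,0,-0.001,0],
  [1,0,0,-0.0015,0],
  [0.5,0,0,-0.0015,0],
  [0,0,0,-0.0015,0],
  [-0.4,0,0,-0.0015,0],
  [-0.6,0,0,-0.0015,0],
  [-0.6,0,0,-0.0015,0],
  [-0.6,0,0,-0.0015,0],
])

```text
clock: 21.5
ee_pos: [0.5944, -0.2224, 0.1179]
tcp_rot: [-3.141, 0.001, -3.1]
contact_force: [0.1, -0.2, 0.9]
gripper_width: 0.796
```

Run:
```python
from look import *
vlook('d1',tgt=[.5932,-.2222,.1178],dx=-.0009)
```

```text
t 21.5 shift [0.0012 0.0003 0.0001] turn -0.0002 ee [ 0.5944 -0.2224  0.1179] rpy [-3.1414e+00  8.0000e-04 -3.0998e+00] F [ 0.05 -0.25  0.89] g 0.796
```

View pics/d1.png

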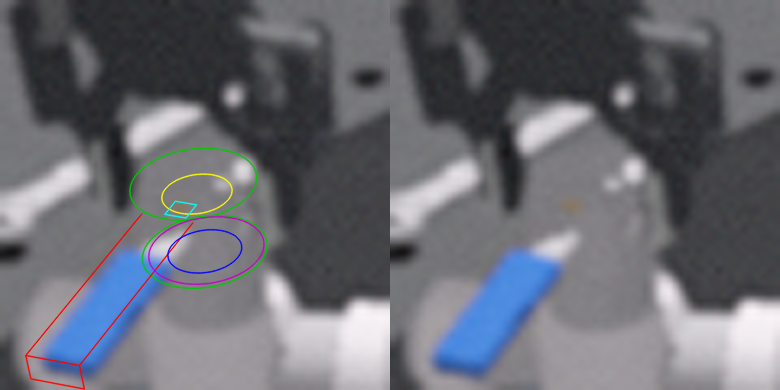

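Call:
arm_command([
  [-0.7,0,0,-0.01,0],
  [-0.7,0,0,-0.04,0],
  [-0.7,0,0,-0.07,0],
  [-0.7,0,0.03,-0.1,0],
  [-0.7,0,0.07,-0.11,0],
  [-0.7,0,0.11,-0.11,0],
  [-0.7,0,0.15,-0.11,0],
  [-0.7,0,0.19,-0.11,0],
  [-0.7,0,0.23,-0.11,0],
  [-0.7,0,0.23,-0.11,0],
])

```text
clock: 22.43
ee_pos: [0.5836, 0.0136, 0.2292]
tcp_rot: [3.14, 0.001, -3.095]
contact_force: [0.3, -0.5, -0.8]
gripper_width: 0.848
```

```bash
cat > fin.py <<'E'
from fit import *
import sys
name=sys.argv[1]
delta([.5932,-.2222,.1178],np.pi+.042)
t=grab_frame('top')[:,:,::-1].copy(); s=grab_frame('scene')[:,:,::-1].copy()
cv2.imwrite(f'pics/{name}_rawt.png',t); cv2.imwrite(f'pics/{name}_raw.png',s)
c=(.5923,-.2222);z0=.107;y=.042
L=[(circ(c,.027,z0+.036),(0,200,0)),(circ(c,.016,z0+.036),(0,200,0)),(circ(c,.015,.137),(0,255,255)),(circ(c,.027,z0),(200,0,200)),(loc(c,y,[[.025,.012,z0+.035],[.126,.012,z0+.035],[.126,-.012,z0+.035],[.025,-.012,z0+.035]]),(0,0,255))]
A,A0=panel(t,'top',312,110,56,390,L);B,B0=panel(s,'scene',132,165,56,390,L)
cv2.imwrite(f'pics/{name}.png',cv2.resize(np.vstack([np.hstack([A,B]),np.hstack([A0,B0])]),None,fx=.76,fy=.76,interpolation=cv2.INTER_AREA))
E
python3 fin.py e1
```

```text
t 22.43 shift [ 0.0015 -0.236   0.1114] turn 0.005 ee [0.5836 0.0136 0.2292] rpy [ 3.1399e+00  1.2000e-03 -3.0946e+00] F [ 0.29 -0.49 -0.82] g 0.848
```

View pics/e1.png

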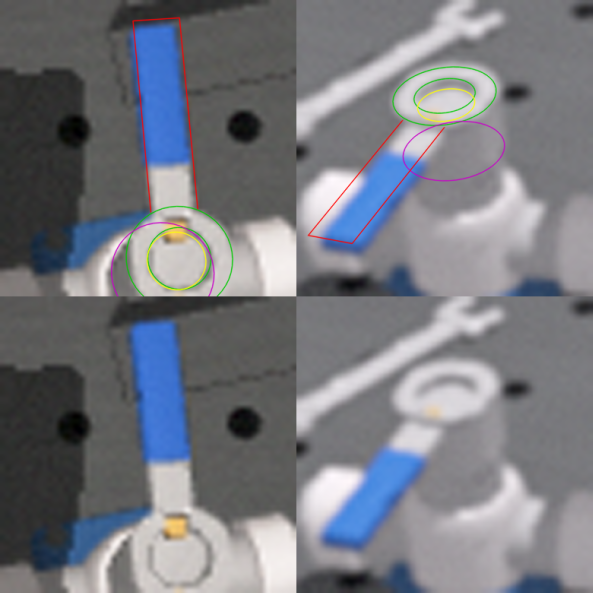

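Run:
```python
from ov import *
s=cv2.imread('pics/e1_raw.png').astype(float).mean(2)
t=cv2.imread('pics/e1_rawt.png').astype(float).mean(2)
for z in(.143,.1455):
    q=proj('scene',circ((.5918,-.2222),.027,z,361)); i=q[:,1].argmin(); print('pred top',z,q[i],'left',q[q[:,0].argmin()],'right',q[q[:,0].argmax()],'bot',q[q[:,1].argmax()])
for c in range(158,164): print(c,s[172:194,c].round().astype(int))
for r in range(181,186): print(r,s[r,146:176].round().astype(int))
```

```text
pred top 0.143 [161.36696738 177.0447168 ] left [149.83032023 183.65286432] right [169.32186292 181.51076334] bot [157.77186359 188.10684362]
pred top 0.1455 [161.24681507 176.31736987] left [149.69473567 182.91895569] right [169.20898528 180.77805919] bot [157.64353049 187.36779229]
158 [214 196 154 116 125 173 211 204 166 155 190 213 216 215 206 194 175 170
 197 191 171 150]
159 [207 172 128 116 135 180 211 197 150 156 197 213 216 215 215 207 177 156
 167 158 148 134]
160 [191 141 112 118 141 187 211 192 145 164 206 214 216 218 219 211 179 142
 138 139 137 134]
161 [167 123 113 118 147 189 210 190 146 169 208 217 217 216 218 209 174 136
 132 136 134 135]
162 [139 112 118 120 142 186 213 196 151 165 205 216 217 217 215 204 161 132
 134 138 138 138]
163 [120 102 115 121 136 184 215 204 153 153 195 213 218 216 212 190 146 130
 135 137 136 138]
181 [158 133 118 115 122 156 196 215 213 195 174 163 155 156 164 169 165 153
 145 165 200 217 219 199 153 101  73  64  70  84]
182 [123 118 116 122 147 187 212 216 199 173 164 178 190 197 206 208 205 195
 175 172 198 215 214 194 141  74  38  31  39  67]
183 [119 117 122 127 166 202 215 214 193 179 188 204 213 213 214 217 216 213
 206 199 206 211 202 174 134  83  61  59  71  89]
184 [119 122 119 130 173 204 216 215 206 203 210 215 216 216 216 217 217 218
 216 215 214 202 175 153 134 112 101  97 109 119]
185 [120 122 121 125 157 196 213 216 213 212 212 213 215 215 218 216 217 216
 217 215 212 187 159 147 140 129 122 121 123 125]
```

The hub ring's extents match home height within about 0.5 mm after allowing for the camera bias measured earlier, and the lever points along the key. Handing in.

```bash
python3 -c "
from workcell import env
print(env.job_done())"
```

```text
the job is handed in; nothing more can be done
None
```

The valve is assembled and handed in at about 22.5 s. The hand-in call gives no verdict, so the result below rests on my own checks.

- **Key:** I lowered it into the stem's slot, which I found turned to yaw about 0.04 rad. I let it drop the last 13 mm or so into the pocket. The pictures then showed it upright with its top about 2 mm above the stem top. Side force while lowering stayed around 3 N or less.
- **Handle:** I gripped the blue lever handle (steel hub) by its flats and slid it over the key. The plunger pushed it sideways with about 8 N. It then stopped hard at tool height 0.1178 m, which is the predicted home height. I pressed with about 17–20 N there (largest side reading 14 N), eased off, released and backed away.
- **Last checks:** In both pictures the lever points along the key, and the key and stem show inside the bore.
- **Small disagreements:** The hub ring in the scene picture sat about 0.3 pixel high. Most of that matches a camera offset I had already seen, leaving about 0.5 mm (2.5 mm is allowed). The lever end in the top picture read 1–2 mm toward −x, within the camera error and bore play.
- **Not observed:** The expected upward plunger drag was barely visible in the vertical force reading. The height at the stop confirmed it was home.
- **Bystanders:** I did not re-measure them. The tool felt no unexpected contact near any of them.

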